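Load a slotted-weight hanger and hang it on the bench scale

TASK

The little weight hanger on the cutting mat already carries one brass slotted weight. Slide the other brass weight sideways onto its stem so that it sits flat on the first one with its slot facing the opposite way, let go of it, then pick the loaded hanger up by its eye and hang it gently on the hook of the scale. Leave the tape, glue and screwdriver where they are.

Things in the scene. Friction and masses are not known exactly. Their poses are not given: they have to be found in the camera images.
- hanger: steel weight hanger standing loose on the mat, 0.23 kg, 104 mm tall: round foot 56 mm across and 8 mm thick, round stem 10 mm thick, on top a closed ring eye of 8 mm wire, 48 mm outside, 32 mm inside. Origin: centre of the foot's underside; z up the stem. The eye stands in the y-z plane: the hook goes through it along x, either way; it can be gripped across its 48 mm along y
- hanger_eye (a point): top of the eye's opening, on the inside of the wire, 96 mm above the hanger's origin; it comes to rest on the hook. The eye's centre lies 16 mm and its lowest outside point 40 mm below it
- hanger_seat (a point): point on the stem's axis 24 mm above the hanger's origin: the middle of the top face of the first weight, where the underside of the second weight must sit
- first_weight: brass slotted disc already on the hanger, loose, 64 mm across, 16 mm thick, 0.34 kg, flat on the foot, centred on the stem. Origin: centre of its underside. Its slot, 16 mm wide, opens at the rim towards its +x and has its flat end 8 mm beyond the centre. It may point any way
- second_weight: the other brass slotted disc, the same size and mass, slot opening towards its +x, lying flat on the mat left or right of the hanger. Origin: centre of its underside. Gripped across the rim (64 mm) along its y axis, the fingers stay clear of the slot
- second_weight_slot (a point): mouth of the second weight's slot: 32 mm from its centre along +x, at mid thickness
- scale: fixed bench scale: plywood base 210 x 150 x 18 mm, post, bar load cell reaching out along the scale's -x towards the robot, readout on the post, highest point 201 mm. Origin: on the bench under the post. The hook is an 8 mm steel rod, level along x with its axis 145 mm above the bench, 111 to 157 mm in front (-x) of the origin, where its end turns up to 14 mm above that axis
- scale_hook (a point): top of the level part of the hook, midway along it (132 mm in front of the scale's origin, 149 mm above the bench), where the eye is to hang
- tape_roll: bystander: yellow roll of tape lying flat, 90 mm across, 24 mm high. Origin: centre of its underside
- glue_bottle: bystander: white glue bottle with a blue label and pointed blue nozzle, 52 mm across, 150 mm tall, standing. Origin: centre of its underside
- screwdriver: bystander: screwdriver with a red handle, 180 mm long, lying on the mat along its own x axis. Origin: on the mat under its middle
Mind the look-alikes: they are no part of the job. Leave any green, pink or red look-alike of the second_weight alone.

How it is judged:
On the way:
1. the second weight sits flat on the first with the stem in its slot, its slot facing away from the first one's, released, the hanger still standing on the mat (distance between second_weight and hanger_seat below 0.008 m and x of second_weight_slot in the frame of first_weight below -0.02 m and angle between hanger's own z axis and vertical below 0.06 rad and height (world z) of hanger below 0.006 m and contact force between the fingers and second_weight below 0.2 N), for 0.2 s.
At the end, for the whole second after the job is handed in: The loaded hanger hangs still and upright by its eye on the level part of the hook (eye within 25 mm of the hook's middle, tilt under 0.12 rad, over 7 N on the hook); both weights lie flat on it, centred within 8 mm, slots opposite to within 50 degrees (contact force between hanger and scale above 7 N and distance between hanger_eye and scale_hook below 0.025 m and z of hanger_eye in the frame of scale_hook below 0.006 m and angle between hanger's own z axis and vertical below 0.12 rad and linear speed of hanger below 0.05 m/s and distance between second_weight and hanger_seat below 0.008 m and z of first_weight in the frame of hanger below 0.011 m and horizontal distance between first_weight and hanger below 0.008 m and x of second_weight_slot in the frame of first_weight below -0.02 m); the robot touches nothing.
It fails at once if the scale is knocked, pressed or jolted with more than 30 N (contact force between anything else and scale above 30 N).
It fails at once if the tape, glue bottle or screwdriver is moved by more than 30 mm (distance of any of tape_roll, glue_bottle, screwdriver from where it was at the start of the episode above 0.03 m).
It also fails if it takes over 69 s, if anything falls off the work surface, if the arm or the gripper's body presses on something with over 40 N, if the wrist force passes 120 N, or if a joint passes its speed limit or range.

ROBOT

A 6-joint arm with a two-finger parallel gripper is mounted at the origin on the work surface. World frame = base frame: x ahead of the robot, y to its left, z up, the work surface at z = 0. Lengths are in m, angles in rad, forces in N, time in s.
With the tool pointing down it reaches from about 0.3 to 0.875 m from the base axis. Payload 6.4 kg.
Tool frame: the origin (TCP) lies between the finger pads; the fingertips stand 25 mm ahead of it and the grasp point (between the pads) lies 6 mm ahead of it; z points along the fingers, y is the line along which they close (so a half turn about z gives the same grasp; the last joint's range is limited). The gripper opens to 85 mm and grips with 20 to 120 N. Pads are 22 mm wide; open, the fingers measure 114 mm over their backs; the gripper's body (76 mm by 85 mm) begins 54 mm behind the grasp point. The pads swing forward as they close: fully open they stand 13 mm farther back than shut.
Start: joints at [-1.474, 0.181, 1.607, -0, 1.354, -0.206], TCP at [0.171, -0.549, 0.256] pointing down, gripper open.
Joint ranges: [-2.99, 2.99], [-0.89, 2.07], [0.3, 2.58], [-1.14, 4.28], [0, 2.63], [-3.12, 3.12]. Speed limits (rad/s): [2.57, 2.57, 3.01, 3.14, 3.14, 3.14].

INTERFACE

Orientations are given as a rotation vector (axis times angle).
In Python, from cell import ctrl gives the robot as it stands.
- The arm moves only by the shell command python3 -m creep 'ROWS' [OPENING]. ROWS is JSON, a list of rows, each an object with "xyz": the shift along the tool's x, y, z in units of 0.2 m (1.0 is 0.2 m), a list of three; "rotation": the turn, a rotation vector about the tool's x, y, z in units of 180 degrees (1.0 is 180 degrees), a list of three. In form: [{"xyz": [x, y, z], "rotation": [ax, ay, az]}, ...]. A call has 1 to 12 rows; each row shifts and turns the commanded pose from where the row before left it, along the tool's axes as they then stand; what a row does not reach is not made up. A row lasts 1/10 s, in which the tool goes at most 50 mm and 8.59 degrees, less where a joint would pass 70% of its speed; a pose out of reach is approached as far as the arm can. A call with a number of a shift or a turn outside -1 to 1 is refused whole. A call with a gripper value outside its range is refused whole. OPENING is the closure, from 0 (fully open) to 1 (shut), set as the call begins (- or left out, the last holds). The fingers move at their own pace and stop on an object; the grip force is fixed at half the most. Time passes only in rows, so rows that do not move let the fingers close. It gives the time, the measured TCP pose, the force, the opening and the grip force at its end, in the units of the state.
- ctrl.sense(): the state, without advancing time (a new reading comes with each control period).
- ctrl.read_camera(name): name is "scene" or "top" or "wrist"; returns a dict with "image" (480x640x3 uint8, red, green, blue), "intrinsics" (3x3 intrinsics, pixels), "k1" (the pictures are not rectified: a ray, as slopes to the right and down, at radius r is drawn at 1 + k1 r^2 times it, then the intrinsics apply), "origin" and "attitude" of the camera in the world; the wrist camera has in their place "T_tool_cam" (4x4, takes a point from camera to tool coordinates, whose origin is the TCP and whose axes are the flange's). Camera axes: x right, y down, z forward; pixel columns grow to the right and rows downward; lengths in m; the calibration is good to about 2 mm. A picture is of the moment at which its call begins: read the wrist's pose just before it. There is no depth.
- ctrl.hand_in(): hands the job in; it is judged then, once.
The state is a dict: "time": time; "q": joint angles; "joint_velocities": joint speeds; "joint_torque": joint torques, N m; "tcp_pos": TCP position; "tool_rot": TCP orientation; "contact_force": force on the tool from outside, world axes, zero at the start; "ft_torque": the same for the moment, N m; "gripper_width": finger opening in m; "finger_force": force on a finger pad.
Only numpy, scipy, OpenCV 4.12 (cv2) and the standard library are available. Lean on these libraries where they do the work, as an engineer would, in place of code of your own. Each camera call takes 0.05 s, during which the arm holds its last target. There are 200 camera calls.

## Working session

There is one attempt and no reset: what is moved stays moved. The work goes in short steps, Python scripts to look and compute and a shell command to move; the robot and the scene stay as the last step left them, time stands still between calls to the robot, and variables do not carry over. Pictures are saved under pics/ and viewed, at most 10 in all, crops included, and the job is handed in when it is done.

```bash
ls; mkdir -p pics
cat > h.py <<'E'
import numpy as np,cv2
from scipy.spatial.transform import Rotation as R
from cell import ctrl
def rays(c,uv,s=None):
    K=np.array(c["intrinsics"]);uv=np.asarray(uv,float).reshape(-1,2)
    d=(uv-K[:2,2])/[K[0,0],K[1,1]];p=d.copy()
    for _ in range(20):p=d/(1+c["k1"]*(p**2).sum(1,keepdims=True))
    v=np.c_[p,np.ones(len(p))]
    if "T_tool_cam" in c:
        T=np.array(c["T_tool_cam"]);Rt=R.from_rotvec(s["tool_rot"]).as_matrix()
        o=Rt@T[:3,3]+s["tcp_pos"];A=Rt@T[:3,:3]
    else:
        o=np.array(c["origin"]);A=np.array(c["attitude"])
        if A.shape!=(3,3):A=R.from_rotvec(A).as_matrix() if A.size==3 else A
    return o,v@A.T
def plane(c,uv,z,s=None):
    o,v=rays(c,uv,s);return o+v*((z-o[2])/v[:,2:])
def tri(c1,p1,c2,p2,s1=None,s2=None):
    o1,a=rays(c1,p1,s1);o2,b=rays(c2,p2,s2);a=a[0]/np.linalg.norm(a[0]);b=b[0]/np.linalg.norm(b[0])
    t=np.linalg.lstsq(np.c_[a,-b],o2-o1,rcond=None)[0]
    x,y=o1+a*t[0],o2+b*t[1];return (x+y)/2,np.linalg.norm(x-y)
def cam(n,f=None):
    s=ctrl.sense();c=ctrl.read_camera(n)
    if f:cv2.imwrite("pics/"+f,c["image"][:,:,::-1])
    return c,s
E
python3 - <<'E'
from h import *
for n in("scene","top"):
    c,s=cam(n,n+"0.png");print(n,c["origin"],c["attitude"],c["k1"],c["intrinsics"])
    import pickle;pickle.dump((c,s),open(n+".pkl","wb"))
print(s)
E
```

```text
pics
scene [ 1.1026283  -0.11070117  0.65855235] [-1.89329463 -1.44983431  0.64948253] -0.017652891453311288 [[441.07299131   0.         319.06721074]
 [  0.         441.07299131 238.82414783]
 [  0.           0.           1.        ]]
top [0.37679817 0.02491186 1.16638857] [-2.15260156  2.14994484 -0.15975837] -0.060634578024415346 [[489.52645408   0.         315.1294788 ]
 [  0.         489.52645408 236.99320996]
 [  0.           0.           1.        ]]
{'time': 0.05, 'q': array([-1.47430441e+00,  1.81526631e-01,  1.60797759e+00, -1.73943720e-05,
        1.35380453e+00, -2.06280635e-01]), 'joint_velocities': array([-0.00229973, -0.00075144,  0.00069293,  0.0001623 ,  0.00013619,
       -0.00046261]), 'joint_torque': array([ 1.30986522e-03, -4.46251380e+01, -3.52581131e+01, -2.53669596e-04,
        4.09969711e-03,  8.03920024e-07]), 'tcp_pos': array([ 0.17142007, -0.54833326,  0.25540692]), 'tool_rot': array([-3.10396642e+00, -4.73526775e-01, -1.21198319e-04]), 'contact_force': array([-0.18558448,  0.462513  ,  0.341244  ]), 'ft_torque': array([ 0.00152283, -0.02305206, -0.01947037]), 'finger_force': 0.0, 'gripper_width': 0.08530171955485727}
```

View pics/top0.png

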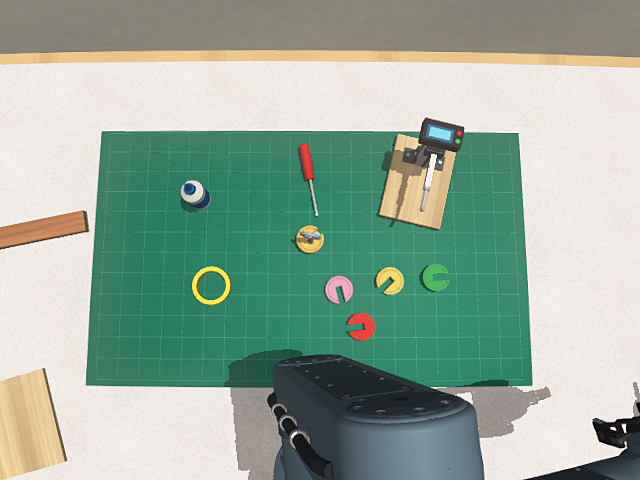

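View pics/scene0.png

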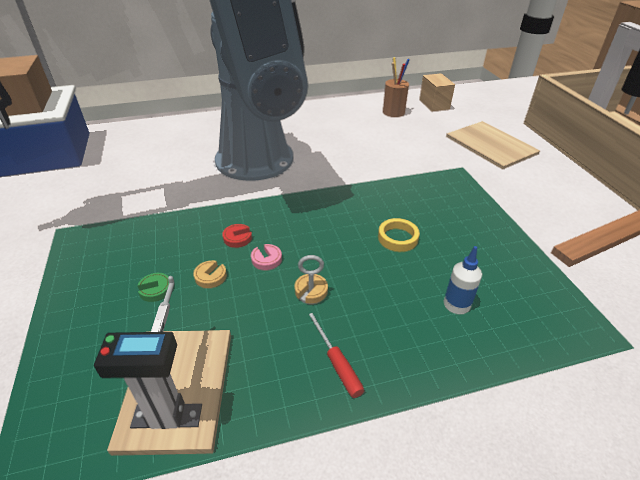

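Top view: the brass second weight is at (390,281), with its slot towards the lower left. The look-alikes are green (435,278), pink (339,290) and red (361,327), and the other brass disc, at (310,239), is on the hanger. I choose (390,281) and will check it in a crop. The scale hook is near (424,205).

```bash
cat > m1.py <<'E'
from h import *
import pickle
t,_=pickle.load(open("top.pkl","rb"));sc,_=pickle.load(open("scene.pkl","rb"))
def brass(c,x0,y0,x1,y1):
    hsv=cv2.cvtColor(c["image"],cv2.COLOR_RGB2HSV)
    m=cv2.inRange(hsv,(12,90,90),(28,255,255));z=np.zeros_like(m);z[y0:y1,x0:x1]=m[y0:y1,x0:x1];return z
for nm,bt,bs in(("second",(365,258,412,305),(185,250,235,292)),("hangerdisc",(290,218,330,262),(288,268,335,308))):
    for c,b,k in((t,bt,"top"),(sc,bs,"scene")):
        m=brass(c,*b);pts=np.argwhere(m)[:,::-1]
        hull=cv2.convexHull(pts.astype(np.float32));(e,ax,an)=cv2.fitEllipse(hull)
        print(nm,k,e,ax,[plane(c,e,z)[0].round(4) for z in(.008,.016,.024)])
        if k=="top":
            cen=plane(c,pts.mean(0),.016)[0];print(" centroid",cen,len(pts))
im=t["image"]
a=cv2.resize(im[255:310,360:460],(800,440),interpolation=cv2.INTER_CUBIC)[:,:,::-1]
b=cv2.resize(sc["image"][240:310,130:345],(800,260),interpolation=cv2.INTER_CUBIC)[:,:,::-1]
b2=b[:160]
cv2.imwrite("pics/crop1.png",np.vstack([cv2.resize(a,(640,300)),cv2.resize(b,(640,240))]))
E
python3 m1.py
```

```text
second top (389.361572265625, 280.49560546875) (27.300539016723633, 27.710494995117188) [array([ 0.438 , -0.1588,  0.008 ]), array([ 0.4375, -0.1576,  0.016 ]), array([ 0.4371, -0.1563,  0.024 ])]
 centroid [ 0.43929327 -0.15953969  0.016     ] 510
second scene (209.73822021484375, 273.7606201171875) (26.980363845825195, 33.149662017822266) [array([ 0.4371, -0.1577,  0.008 ]), array([ 0.4453, -0.1571,  0.016 ]), array([ 0.4535, -0.1566,  0.024 ])]
hangerdisc top (309.5540771484375, 239.07899475097656) (27.116661071777344, 27.4860782623291) [array([0.5366, 0.0303, 0.008 ]), array([0.5355, 0.0302, 0.016 ]), array([0.5344, 0.0302, 0.024 ])]
 centroid [0.53206346 0.03170338 0.016     ] 436
hangerdisc scene (310.7289733886719, 287.80267333984375) (29.88388442993164, 33.75166320800781) [array([0.5278, 0.0324, 0.008 ]), array([0.5349, 0.0306, 0.016 ]), array([0.5419, 0.0289, 0.024 ])]
```

View pics/crop1.png

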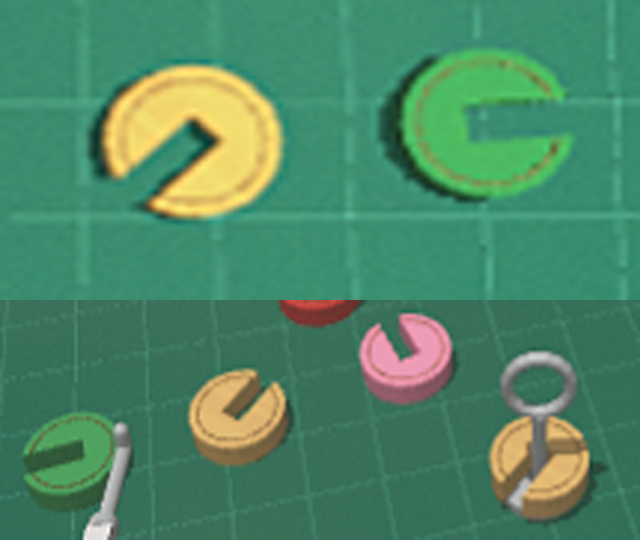

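```bash
python3 -m creep '[{"xyz":[0.16,-0.16,-0.05],"rotation":[0,0,0]},{"xyz":[0.16,-0.16,-0.05],"rotation":[0,0,0]},{"xyz":[0.16,-0.16,-0.05],"rotation":[0,0,0]},{"xyz":[0.16,-0.16,-0.05],"rotation":[0,0,0]},{"xyz":[0.16,-0.16,-0.05],"rotation":[0,0,0]},{"xyz":[0.16,-0.16,-0.05],"rotation":[0,0,0]},{"xyz":[0.16,-0.16,-0.05],"rotation":[0,0,0]},{"xyz":[0.16,-0.16,-0.05],"rotation":[0,0,0]},{"xyz":[0.16,-0.16,-0.05],"rotation":[0,0,0]},{"xyz":[0.16,-0.16,-0.05],"rotation":[0,0,0]},{"xyz":[0.16,-0.16,-0.05],"rotation":[0,0,0]},{"xyz":[0,0,0],"rotation":[0,0,0]}]' 0
python3 - <<'E'
from h import *
import pickle
c,s=cam("wrist","w1.png");pickle.dump((c,s),open("w1.pkl","wb"));print(np.round(c["T_tool_cam"],3),s["tcp_pos"],s["tool_rot"],c["k1"])
c,s=cam("top");pickle.dump((c,s),open("top2.pkl","wb"))
E
```

```text
time: 1.3
tcp_pos: [0.4043, -0.1035, 0.3677]
tool_rot: [-3.104, -0.486, -0.005]
contact_force: [0.5, 0.1, 0.5]
gripper_width: 0.0855
finger_force: 0.0
[[ 0.001 -0.957 -0.291  0.074]
 [ 1.     0.001 -0.001  0.001]
 [ 0.001 -0.291  0.957 -0.117]
 [ 0.     0.     0.     1.   ]] [ 0.40430635 -0.10348526  0.36765579] [-3.10374415 -0.48588246 -0.00453387] -0.08890432438520879
```

View pics/w1.png

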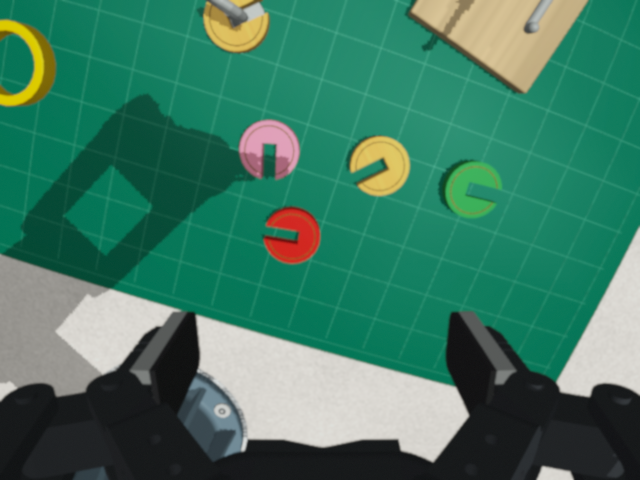

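Wrist view: brass weight at (380,166), slot lower left. The hanger disc is at (237,20), slot towards the upper right at about (262,10), and the hook is at (540,15). I'll move forward for a better view of the hanger and the hook.

```bash
python3 -m creep '[{"xyz":[0.2,-0.05,0],"rotation":[0,0,0]},{"xyz":[0.2,-0.05,0],"rotation":[0,0,0]},{"xyz":[0.2,-0.05,0],"rotation":[0,0,0]},{"xyz":[0,0,0],"rotation":[0,0,0]},{"xyz":[0,0,0],"rotation":[0,0,0]}]' 0
python3 - <<'E'
from h import *
import pickle
c,s=cam("wrist","w2.png");pickle.dump((c,s),open("w2.pkl","wb"));print(s["tcp_pos"],s["tool_rot"])
E
```

```text
time: 1.9
tcp_pos: [0.5077, -0.0447, 0.3649]
tool_rot: [-3.105, -0.472, 0.005]
contact_force: [-0.5, -0.2, -0.6]
gripper_width: 0.0855
finger_force: 0.0
[ 0.50770139 -0.04473746  0.36489029] [-3.10511136 -0.47219963  0.00471082]
```

View pics/w2.png

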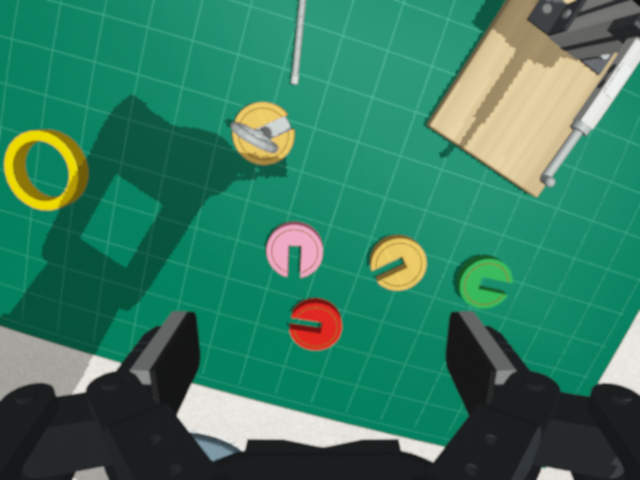

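Wrist view 2: hanger disc at (264,133), with its slot opening along (289,122). The eye runs from (230,122) to (275,148), the brass weight is at (399,264) with its slot towards (372,277), and the hook runs from its tip at (547,181) to (580,130). Next I turn these into positions.

```bash
cat > m2.py <<'E'
from h import *
import pickle
L=lambda f:pickle.load(open(f+".pkl","rb"))
w1,s1=L("w1");w2,s2=L("w2");t,_=L("top");sc,_=L("scene")
def disc(c,b):
    hsv=cv2.cvtColor(c["image"],cv2.COLOR_RGB2HSV);m=cv2.inRange(hsv,(12,80,80),(30,255,255))
    z=np.zeros_like(m);x0,y0,x1,y1=b;z[y0:y1,x0:x1]=m[y0:y1,x0:x1]
    n,l,st,_=cv2.connectedComponentsWithStats(z);z=np.uint8(l==1+st[1:,4].argmax())*255
    k=max(cv2.findContours(z,0,2)[0],key=cv2.contourArea)
    h=cv2.convexHull(k);return cv2.fitEllipse(h)[0],k[:,0]
B={"w1":(345,130,415,200),"w2":(365,230,430,295)}
e1,_=disc(w1,B["w1"]);e2,k2=disc(w2,B["w2"]);et,kt=disc(t,(365,258,412,305))
print("second tri",tri(w1,e1,w2,e2,s1,s2),tri(t,et,w2,e2,None,s2),plane(w2,e2,.016,s2),plane(w1,e1,.016,s1))
def slot(c,k,ctr,z,s=None):
    P=plane(c,k,z,s)[:,:2]-ctr; r=np.hypot(*P.T);Q=P[(r<27)]if 0 else P[(r<.026)]
    d=Q.mean(0);return np.degrees(np.arctan2(d[1],d[0])),len(Q),r.max()
c2=plane(w2,e2,.016,s2)[0,:2]
print("slot2 yaw",slot(w2,k2,c2,.016,s2),slot(t,kt,plane(t,et,.016)[0,:2],.016))
eh,kh=disc(w2,(228,95,300,172));print("hanger disc w2",eh,plane(w2,eh,.024,s2),"top .024 .5344 .0302")
print("slot1 from px",[plane(w2,p,.024,s2)[0] for p in((264,133),(288,122))])
# hook: tip and root
for a,b in((( 547,181),(422,209)),((578,132),(430,181))):
    print("hook",tri(w2,a,t,b,s2),plane(w2,a,.145,s2),plane(t,b,.145))
for a in((230,122),(275,148)):print("eye",plane(w2,a,.08,s2))
for p in((378,215),(440,229),(456,160),(398,135)):print("base",plane(t,p,.018))
# crops for eye, hook, in one picture
f=lambda im,x0,y0,x1,y1:cv2.resize(im[y0:y1,x0:x1],(400,280),interpolation=cv2.INTER_CUBIC)
cv2.imwrite("pics/crop2.png",np.vstack([np.hstack([f(w2["image"],214,90,314,160),f(w2["image"],520,40,640,190-66)]),np.hstack([f(t["image"],285,215,335,250),f(t["image"],395,155,455,215-18)])])[:,:,::-1])
E
python3 m2.py
```

```text
second tri (array([ 0.43706063, -0.15937784,  0.0089951 ]), np.float64(9.967768463399063e-05)) (array([ 0.43780257, -0.15843327,  0.01162355]), np.float64(0.0004793070163246614)) [[ 0.43918483 -0.15740803  0.016     ]] [[ 0.43758928 -0.15819027  0.016     ]]
slot2 yaw (np.float64(133.25928290353062), 49, np.float64(0.03502761588792674)) (np.float64(-170.61349563308136), 13, np.float64(0.03314060346473364))
hanger disc w2 (262.76727294921875, 135.15455627441406) [[0.53285307 0.02868813 0.024     ]] top .024 .5344 .0302
slot1 from px [array([0.53537255, 0.02803794, 0.024     ]), array([0.55355174, 0.00713595, 0.024     ])]
hook (array([ 0.58045059, -0.2076226 ,  0.15494058]), np.float64(0.0010747199468731396)) [[ 0.58004213 -0.21286621  0.145     ]] [[ 0.58293016 -0.2102098   0.145     ]]
hook (array([ 0.6333702 , -0.22436478,  0.14823927]), np.float64(0.021189496285112012)) [[ 0.62396085 -0.22072647  0.145     ]] [[ 0.64449196 -0.22957928  0.145     ]]
eye [[0.54115885 0.05424717 0.08      ]]
eye [[0.53052655 0.00834799 0.08      ]]
base [[ 0.59359519 -0.13317699  0.018     ]]
base [[ 0.56005227 -0.28127613  0.018     ]]
base [[ 0.73102576 -0.32732965  0.018     ]]
base [[ 0.79364005 -0.18633225  0.018     ]]
```

View pics/crop2.png

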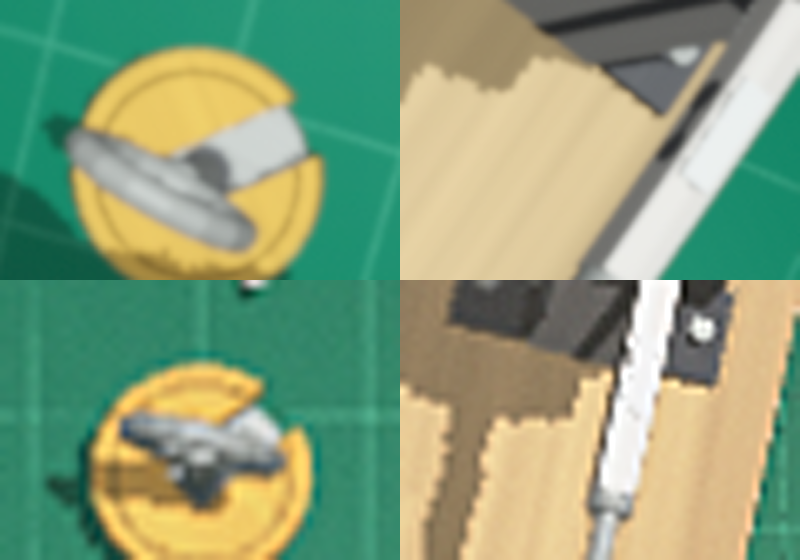

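```bash
cat >> h.py <<'E'
def Rt(yaw,th):
    y=np.radians(yaw);th=np.radians(th);d=np.array([np.cos(y),np.sin(y),0]);Z=np.array([0,0,1.])
    x=d*np.cos(th)+Z*np.sin(th);z=d*np.sin(th)-Z*np.cos(th);return np.c_[x,np.cross(z,x),z]
def go(p,yaw,th):
    """rotation first (units), then shift along target tool axes (units)"""
    s=ctrl.sense();A=R.from_rotvec(s["tool_rot"]).as_matrix();B=Rt(yaw,th)
    print("rot",(R.from_matrix(A.T@B).as_rotvec()/np.pi).round(4),"shift(target axes)",(B.T@(np.array(p)-s["tcp_pos"])/.2).round(3),"(cur axes)",(A.T@(np.array(p)-s["tcp_pos"])/.2).round(3))
E
python3 -m creep '[{"xyz":[-0.1,0,0],"rotation":[0,0,-0.046]},{"xyz":[-0.1,0,0],"rotation":[0,0,-0.046]},{"xyz":[0,0,0],"rotation":[0,0,-0.046]},{"xyz":[0,0,0],"rotation":[0,0,-0.046]},{"xyz":[0,0,0],"rotation":[0,0,-0.046]},{"xyz":[0,0,0],"rotation":[0,0,-0.046]},{"xyz":[0,0,0],"rotation":[0,0,-0.046]},{"xyz":[0,0,0],"rotation":[0,0,-0.046]},{"xyz":[0,0,0],"rotation":[0,0,-0.046]},{"xyz":[0,0,0],"rotation":[0,0,-0.046]},{"xyz":[0,0,0],"rotation":[0,0,-0.046]},{"xyz":[0,0,0],"rotation":[0,0,-0.046]}]' 0
python3 -m creep '[{"xyz":[0,0,0],"rotation":[0,0,-0.046]},{"xyz":[0,0,0],"rotation":[0,0,-0.041]},{"xyz":[0,0,0],"rotation":[0,0.04,0]},{"xyz":[0,0,0],"rotation":[0,0.04,0]},{"xyz":[0,0,0],"rotation":[0,0.04,0]},{"xyz":[0,0,0],"rotation":[0,0.04,0]},{"xyz":[0,0,0],"rotation":[0,0.035,0]},{"xyz":[0,0,0],"rotation":[0,0,0]}]' 0
python3 - <<'E'
from h import *
s=ctrl.sense();print(s["q"],R.from_rotvec(s["tool_rot"]).as_matrix().round(3))
d=np.array([np.cos(np.radians(132)),np.sin(np.radians(132)),0])
p=np.array([.438,-.158,.030])-.010*d
print(p);go(p,132,35);go(p+[0,0,.1],132,35)
E
```

```text
time: 3.15
tcp_pos: [0.4698, -0.0596, 0.3665]
tool_rot: [1.644, 2.677, -0.001]
contact_force: [-0.6, -0.1, 0.2]
gripper_width: 0.0857
finger_force: 0.0
time: 3.95
tcp_pos: [0.4703, -0.0606, 0.3642]
tool_rot: [-1.038, -2.336, -0.329]
contact_force: [-0.2, -0.1, -0.8]
gripper_width: 0.0859
finger_force: 0.0
[-0.50213244  0.22797041  1.44299683  0.21456096  2.0529014  -1.19369514] [[-0.546  0.742 -0.389]
 [ 0.605  0.67   0.429]
 [ 0.579 -0.002 -0.815]]
[ 0.44469131 -0.16543145  0.03      ]
rot [-0.0007 -0.0023  0.0001] shift(target axes) [-1.208 -0.446  1.194] (cur axes) [-1.216 -0.444  1.187]
rot [-0.0007 -0.0023  0.0001] shift(target axes) [-0.921 -0.446  0.785] (cur axes) [-0.926 -0.444  0.779]
```

```bash
python3 -m creep '[{"xyz":[-0.15,-0.075,0.135],"rotation":[0,0,0]},{"xyz":[-0.15,-0.075,0.135],"rotation":[0,0,0]},{"xyz":[-0.15,-0.075,0.135],"rotation":[0,0,0]},{"xyz":[-0.15,-0.075,0.135],"rotation":[0,0,0]},{"xyz":[-0.15,-0.075,0.135],"rotation":[0,0,0]},{"xyz":[-0.17,-0.07,0.1],"rotation":[0,-0.001,0]},{"xyz":[0,0,0],"rotation":[0,0,0]},{"xyz":[0,0,0],"rotation":[0,0,0]}]' 0
python3 - <<'E'
from h import *
import pickle
c,s=pickle.load(open("w2.pkl","rb"));T=np.array(c["T_tool_cam"]);z0={"tool_rot":np.zeros(3),"tcp_pos":np.zeros(3)}
for p in((197,315),(448,315),(197,350),(448,350)):
    o,v=rays(c,p,z0);v=v[0];k=(np.sign(v[1])*.0427-o[1])/v[1];print(p,(o+k*v).round(4))
c,s=cam("wrist","w3.png")
d=np.array([np.cos(np.radians(132)),np.sin(np.radians(132)),0]);p=np.array([.438,-.158,.030])-.010*d
go(p,132,35);pickle.dump((c,s),open("w3.pkl","wb"))
E
```

```text
time: 4.75
tcp_pos: [0.4461, -0.1638, 0.1345]
tool_rot: [-1.038, -2.347, -0.326]
contact_force: [0.7, -0.1, 0.9]
gripper_width: 0.0851
finger_force: 0.0
(197, 315) [ 0.0056 -0.0427  0.0155]
(448, 315) [0.0079 0.0427 0.0114]
(197, 350) [-0.0058 -0.0427  0.0116]
(448, 350) [-0.0032  0.0427  0.0075]
rot [-0.0009  0.0013  0.0016] shift(target axes) [-0.301 -0.014  0.433] (cur axes) [-0.299 -0.014  0.434]
```

View pics/w3.png

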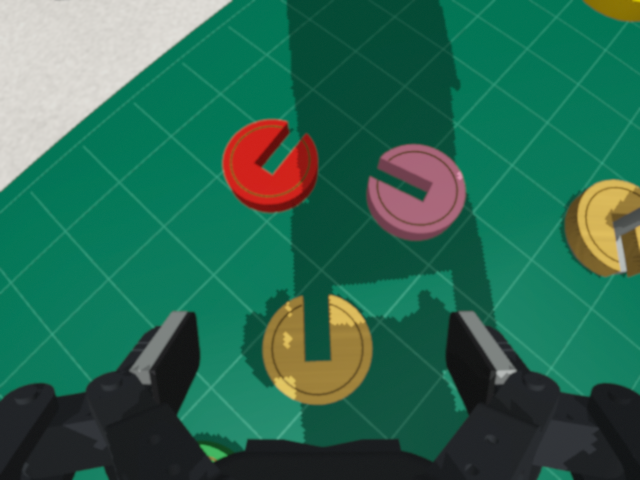

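Wrist view 3: the brass weight is centred between the fingers at (318,349), slot straight ahead, so the yaw is right. The open fingertips stand only about 12 mm ahead of the TCP, so I allow for the swing and tilt to 45 degrees.

```bash
python3 -m creep '[{"xyz":[0,0,0],"rotation":[0,0.028,0]},{"xyz":[0,0,0],"rotation":[0,0.028,0]},{"xyz":[0,0,0],"rotation":[0,0,0]},{"xyz":[0,0,0],"rotation":[0,0,0]}]' 0
python3 - <<'E'
from h import *
import pickle
c,s=pickle.load(open("w3.pkl","rb"))
hsv=cv2.cvtColor(c["image"],cv2.COLOR_RGB2HSV);m=cv2.inRange(hsv,(12,80,60),(30,255,255));m[:280]=0;m[:,:240]=0;m[:,400:]=0
k=max(cv2.findContours(m,0,2)[0],key=cv2.contourArea);P=plane(c,k[:,0],.016,s)[:,:2].astype(np.float32)
print(cv2.minEnclosingCircle(P),cv2.fitEllipse(cv2.convexHull(P)))
d=np.array([np.cos(np.radians(132)),np.sin(np.radians(132)),0])
for cc in ((.438,-.158),cv2.minEnclosingCircle(P)[0]):
    p=np.array([*cc,.022])-.007*d;go(p,132,45)
E
```

```text
time: 5.2
tcp_pos: [0.4473, -0.1635, 0.1348]
tool_rot: [-0.967, -2.194, -0.399]
contact_force: [1.0, 0.1, -0.3]
gripper_width: 0.0854
finger_force: 0.0
((0.4369717836380005, -0.15924125909805298), 0.03229714184999466) ((0.4369838833808899, -0.1593009978532791), (0.0639810711145401, 0.06427303701639175), 169.49061584472656)
rot [-0.0015  0.0014  0.0017] shift(target axes) [-0.387 -0.016  0.411] (cur axes) [-0.385 -0.016  0.412]
rot [-0.0015  0.0014  0.0017] shift(target axes) [-0.388 -0.024  0.41 ] (cur axes) [-0.386 -0.024  0.412]
```

```bash
python3 -m creep '[{"xyz":[-0.08,-0.006,0.085],"rotation":[0,0,0]},{"xyz":[-0.08,-0.006,0.085],"rotation":[0,0,0]},{"xyz":[-0.08,-0.005,0.085],"rotation":[0,0,0]},{"xyz":[-0.06,-0.005,0.065],"rotation":[0,0,0]},{"xyz":[-0.04,0,0.045],"rotation":[0,0,0]},{"xyz":[-0.03,0,0.03],"rotation":[0,0,0]},{"xyz":[-0.017,0,0.017],"rotation":[0,0,0]},{"xyz":[0,0,0],"rotation":[0,0,0]},{"xyz":[0,0,0],"rotation":[0,0,0]},{"xyz":[0,0,0],"rotation":[0,0,0]}]' 0
python3 - <<'E'
from h import *
d=np.array([np.cos(np.radians(132)),np.sin(np.radians(132)),0]);go(np.array([.4372,-.159,.022])-.007*d,132,45)
E
```

```text
time: 6.2
tcp_pos: [0.4414, -0.1641, 0.0212]
tool_rot: [-0.967, -2.19, -0.4]
contact_force: [-0.2, -0.0, 0.0]
gripper_width: 0.0854
finger_force: 0.0
rot [-0.0014  0.0004  0.0015] shift(target axes) [ 0.001  0.002 -0.004] (cur axes) [ 0.001  0.002 -0.004]
```

Now I close on the rim and read the result.

```bash
python3 -m creep '[{"xyz":[0,0,0],"rotation":[0,0,0]},{"xyz":[0,0,0],"rotation":[0,0,0]},{"xyz":[0,0,0],"rotation":[0,0,0]},{"xyz":[0,0,0],"rotation":[0,0,0]},{"xyz":[0,0,0],"rotation":[0,0,0]},{"xyz":[0,0,0],"rotation":[0,0,0]},{"xyz":[0,0,0],"rotation":[0,0,0]},{"xyz":[0,0,0],"rotation":[0,0,0]}]' 1
```

```text
time: 7.0
tcp_pos: [0.4417, -0.1644, 0.0215]
tool_rot: [-0.967, -2.191, -0.4]
contact_force: [2.5, -2.4, 5.1]
gripper_width: 0.0617
finger_force: 66.0
```

```bash
python3 -m creep '[{"xyz":[0.02,0,-0.02],"rotation":[0,0,0]},{"xyz":[0.04,0,-0.04],"rotation":[0,0,0]},{"xyz":[0.06,0,-0.06],"rotation":[0,0,0]},{"xyz":[0.08,0,-0.08],"rotation":[0,0,0]},{"xyz":[0.08,0,-0.08],"rotation":[0,0,0]},{"xyz":[0.03,0,-0.03],"rotation":[0,0,0]},{"xyz":[0,0,0],"rotation":[0,0,0]},{"xyz":[0,0,0],"rotation":[0,0,0]}]'
python3 - <<'E'
from h import *
import pickle
c,s=cam("wrist");pickle.dump((c,s),open("w4.pkl","wb"));a=c["image"]
d,_=cam("scene");pickle.dump((d,_),open("sc4.pkl","wb"));b=cv2.resize(d["image"][200:320,130:340],(640,366),interpolation=cv2.INTER_CUBIC)
cv2.imwrite("pics/w4.png",cv2.resize(np.vstack([a,b]),(440,582))[:,:,::-1])
E
```

```text
time: 7.8
tcp_pos: [0.4408, -0.1637, 0.1081]
tool_rot: [-0.966, -2.189, -0.4]
contact_force: [-0.2, 0.6, -4.1]
gripper_width: 0.0616
finger_force: 65.8
```

View pics/w4.png

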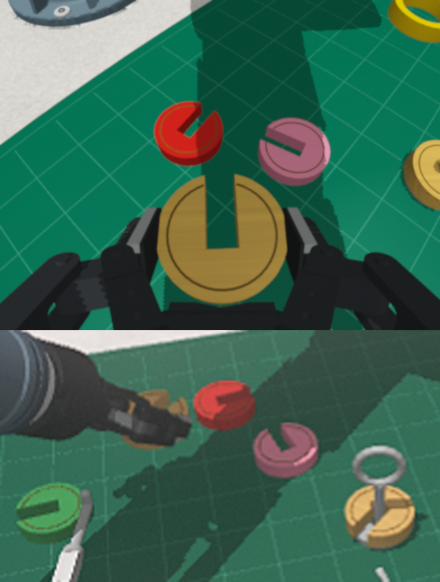

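The disc is held with its slot straight ahead, from (222,240) to (222,175) in the half-size picture. The hanger is untouched. Next I check the disc's level and where it sits in the tool frame.

```bash
cat > fit.py <<'E'
from h import *
import pickle,sys
from scipy.optimize import least_squares
def fit(f="w4"):
    c,s=pickle.load(open(f+".pkl","rb"));im=c["image"]
    hsv=cv2.cvtColor(im,cv2.COLOR_RGB2HSV);m=cv2.inRange(hsv,(12,80,50),(30,255,255));m[:240]=0;m[:,:220]=0;m[:,425:]=0
    k=max(cv2.findContours(m,0,cv2.CHAIN_APPROX_NONE)[0],key=cv2.contourArea)
    h=cv2.convexHull(k)[:,0];hull=np.zeros_like(m);cv2.drawContours(hull,[h],-1,255,-1)
    P=np.array([p for p in k[:,0] if abs(cv2.pointPolygonTest(h.astype(np.float32),(float(p[0]),float(p[1])),True))<1.2 and p[1]<432])
    z0={"tool_rot":np.zeros(3),"tcp_pos":np.zeros(3)};o,v=rays(c,P,z0)
    def f(q):
        x,y,z,a,b=q;n=np.array([np.sin(a)*np.cos(b),np.sin(b),-np.cos(a)*np.cos(b)]);C=np.array([x,y,z])
        X=o+v*(((C-o)@n)/(v@n))[:,None];return np.linalg.norm(X-C,axis=1)-.032
    r=least_squares(f,[-.005,0,.015,.78,0],loss="soft_l1",f_scale=.0003)
    x,y,z,a,b=r.x;A=R.from_rotvec(s["tool_rot"]).as_matrix()
    C=A@[x,y,z];n=A@[np.sin(a)*np.cos(b),np.sin(b),-np.cos(a)*np.cos(b)]
    print("top centre tool mm",(r.x[:3]*1e3).round(1),"tilts",np.degrees(r.x[3:]).round(1),"rms",np.sqrt((f(r.x)**2).mean())*1e3,len(P),P.min(0),P.max(0))
    print("world: rel TCP",(C*1e3).round(1),"normal",n.round(3),"abs",(C+s["tcp_pos"]).round(4))
if __name__=="__main__":fit(*sys.argv[1:])
E
python3 fit.py; grep -c . fit.py
```

```text
top centre tool mm [  94.6  -18.3 -101.5] tilts [40.5  5.5] rms 3.762793556830799e-09 413 [227 253] [418 431]
world: rel TCP [-10.2 -15.9 138.7] normal [0.124 0.007 0.992] abs [ 0.4305 -0.1796  0.2468]
19
```

```bash
sed -i 's/,loss="soft_l1",f_scale=.0003/,x_scale=[.01,.01,.01,.1,.1],bounds=([-.03,-.01,-.01,.3,-.4],[.03,.01,.04,1.3,.4])/' fit.py; python3 fit.py
```

```text
top centre tool mm [-0.5 -0.6  9.9] tilts [43.  -0.5] rms 0.2898711494654128 413 [227 253] [418 431]
world: rel TCP [-4.9  4.5 -7.3] normal [ 0.018 -0.032  0.999] abs [ 0.4358 -0.1592  0.1007]
```

```bash
python3 -m creep '[{"xyz":[0.05,0,-0.05],"rotation":[0.0255,0,-0.0255]},{"xyz":[0.05,0,-0.05],"rotation":[0.0255,0,-0.0255]},{"xyz":[0,0,0],"rotation":[0,0,0]}]'
python3 - <<'E'
from h import *
y=np.radians(145);d=np.array([np.cos(y),np.sin(y),0]);S=np.array([.534,.0298,0])
for o,z in((.085,.13),(.075,.052)):go(S-d*(o+.007)+[0,0,z],145,45)
E
```

```text
time: 8.2
tcp_pos: [0.442, -0.163, 0.1371]
tool_rot: [-0.704, -2.27, -0.291]
contact_force: [0.4, 0.2, -3.3]
gripper_width: 0.0619
finger_force: 66.1
rot [-0.0021  0.0004  0.0022] shift(target axes) [-0.226  1.054 -0.175] (cur axes) [-0.233  1.051 -0.182]
rot [-0.0021  0.0004  0.0022] shift(target axes) [-0.466  1.054  0.136] (cur axes) [-0.473  1.051  0.129]
```

Move across at height, then look.

```bash
python3 -m creep '[{"xyz":[-0.02,0.09,-0.015],"rotation":[-0.002,0,0.002]},{"xyz":[-0.03,0.16,-0.03],"rotation":[0,0,0]},{"xyz":[-0.04,0.18,-0.03],"rotation":[0,0,0]},{"xyz":[-0.04,0.18,-0.03],"rotation":[0,0,0]},{"xyz":[-0.04,0.18,-0.03],"rotation":[0,0,0]},{"xyz":[-0.03,0.16,-0.03],"rotation":[0,0,0]},{"xyz":[-0.02,0.1,-0.015],"rotation":[0,0,0]},{"xyz":[0,0,0],"rotation":[0,0,0]},{"xyz":[0,0,0],"rotation":[0,0,0]},{"xyz":[0,0,0],"rotation":[0,0,0]}]'
python3 - <<'E'
from h import *
import pickle
c,s=cam("wrist");pickle.dump((c,s),open("w5.pkl","wb"));a=c["image"]
d,_=cam("scene");b=cv2.resize(d["image"][150:400,80:480],(640,400))
cv2.imwrite("pics/w5.png",cv2.resize(np.vstack([a,b]),(436,600))[:,:,::-1]);cv2.imwrite("pics/w5full.png",a[:,:,::-1])
y=np.radians(145);d=np.array([np.cos(y),np.sin(y),0]);S=np.array([.534,.0298,0])
go(S-d*(.072)+[0,0,.052],145,45)
E
```

```text
time: 9.2
tcp_pos: [0.6071, -0.0254, 0.13]
tool_rot: [-0.72, -2.262, -0.298]
contact_force: [0.2, -0.1, -4.5]
gripper_width: 0.0618
finger_force: 66.1
rot [ 0.001  -0.0003 -0.0012] shift(target axes) [-0.208  0.016  0.348] (cur axes) [-0.208  0.016  0.348]
```

View pics/w5.png

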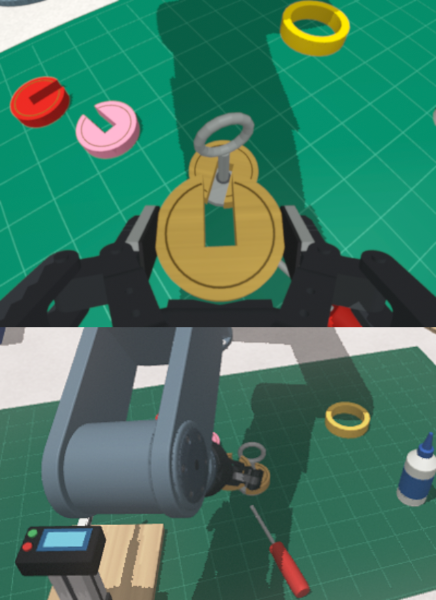

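Wrist view 5: the stem is at about (329,255) full-size, in line with the held disc's slot at about 321. In the scene view the arm's wrist cylinder is left of the hanger, so I check its clearance to the readout before lowering.

```bash
python3 fit.py w5 | tail -2
python3 - <<'E'
from h import *
import pickle
c,s=pickle.load(open("w5.pkl","rb"))
im=c["image"][235:275].astype(int);sat=im.max(2)-im.min(2)
for r in range(0,40,4):
    x=[i for i in range(300,360) if sat[r,i]<40];print(235+r,x[:1],x[-1:],len(x),end="; ")
print()
sc,_=pickle.load(open("scene.pkl","rb"))
for p in((126,300),(268,281),(190,322),(235,310)):
    o,v=rays(sc,p);print(p,[(o+v[0]*((X-o[0])/v[0,0])).round(3) for X in(.7,.75,.8)])
# readout left edge & bar from top/scene
for p in((176,345),(97,375),(176,373)):
    o,v=rays(sc,p);print("readout",p,[(o+v[0]*((z-o[2])/v[0,2])).round(3) for z in(.2,.16)])
A=R.from_rotvec(s["tool_rot"]).as_matrix();print("q",s["q"],"flange-ish 200 behind",s["tcp_pos"]-A[:,2]*.2)
E
```

```text
top centre tool mm [ 6.3 -3.   1. ] tilts [ 33.1 -22.1] rms 0.909170528148801 365 [227 240] [418 431]
world: rel TCP [-5.9  0.5  3.8] normal [-0.059 -0.418  0.906] abs [ 0.6012 -0.0249  0.1338]
235 [320] [336] 17; 239 [320] [336] 17; 243 [320] [336] 17; 247 [319] [335] 17; 251 [318] [339] 22; 255 [316] [338] 23; 259 [315] [337] 23; 263 [314] [336] 23; 267 [313] [335] 23; 271 [312] [334] 23; 
(126, 300) [array([ 0.7  , -0.243,  0.247]), array([ 0.75 , -0.227,  0.298]), array([ 0.8  , -0.21 ,  0.349])]
(268, 281) [array([ 0.7  , -0.068,  0.233]), array([ 0.75 , -0.074,  0.285]), array([ 0.8  , -0.079,  0.338])]
(190, 322) [array([ 0.7  , -0.178,  0.182]), array([ 0.75 , -0.17 ,  0.242]), array([ 0.8  , -0.162,  0.301])]
(235, 310) [array([ 0.7  , -0.117,  0.188]), array([ 0.75 , -0.116,  0.247]), array([ 0.8  , -0.116,  0.305])]
readout (176, 345) [array([ 0.747, -0.194,  0.2  ]), array([ 0.716, -0.202,  0.16 ])]
readout (97, 375) [array([ 0.766, -0.285,  0.2  ]), array([ 0.737, -0.3  ,  0.16 ])]
readout (176, 373) [array([ 0.787, -0.196,  0.2  ]), array([ 0.759, -0.203,  0.16 ])]
q [-0.33461431  0.85737486  1.07670435  0.21388846  1.96673828 -1.28540039] flange-ish 200 behind [ 0.72284508 -0.10713877  0.27115723]
```

The wrist cylinder would come down on the readout, so a slide from this side is unsafe. Instead I set the weight down on the robot side, turn and shift the hanger away from the scale, and then do the slide there.

```bash
python3 -m creep '[{"xyz":[0.09,0,-0.09],"rotation":[0,0,0]},{"xyz":[0.09,0,-0.09],"rotation":[0,0,0]},{"xyz":[0.09,0,-0.09],"rotation":[0,0,0]},{"xyz":[0.1,0,0.1],"rotation":[0,0,0]},{"xyz":[0.14,0,0.14],"rotation":[0,0,0]},{"xyz":[0.14,0,0.14],"rotation":[0,0,0]},{"xyz":[0.1,0,0.1],"rotation":[0,0,0]},{"xyz":[0,0,0],"rotation":[-0.0327,0,0.0327]},{"xyz":[0,0,0],"rotation":[-0.0327,0,0.0327]},{"xyz":[0,0,0],"rotation":[-0.0327,0,0.0327]},{"xyz":[0,0,0],"rotation":[-0.0327,0,0.0327]},{"xyz":[0,0,0],"rotation":[-0.0327,0,0.0327]}]'
python3 -m creep '[{"xyz":[0,0,0],"rotation":[-0.0327,0,0.0327]},{"xyz":[0,0,0],"rotation":[-0.0327,0,0.0327]},{"xyz":[0,0,0],"rotation":[-0.0327,0,0.0327]},{"xyz":[0,0,0],"rotation":[-0.0327,0,0.0327]},{"xyz":[0,0,0],"rotation":[0,0,0]},{"xyz":[0,0,0],"rotation":[0,0,0]}]'
cat > put.py <<'E'
from h import *
y=np.radians(70);d=np.array([np.cos(y),np.sin(y),0]);P=np.array([.45,.10,.024])-.007*d
s=ctrl.sense();print(s["q"]);go(P+[0,0,.05],70,45);go(P,70,45)
E
python3 put.py
```

```text
time: 10.5
tcp_pos: [0.4969, 0.0526, 0.2076]
tool_rot: [-1.532, -1.917, -0.634]
contact_force: [-0.2, -0.7, -2.3]
gripper_width: 0.0616
finger_force: 67.1
time: 11.1
tcp_pos: [0.4967, 0.0531, 0.2079]
tool_rot: [-2.093, -1.468, -0.868]
contact_force: [0.8, -0.4, -3.1]
gripper_width: 0.0619
finger_force: 67.1
[-0.58765626  0.07491906  2.02748489  0.77982052  1.35418188 -0.5420563 ]
rot [0.0001 0.0002 0.0006] shift(target axes) [-0.399 -0.3    0.548] (cur axes) [-0.398 -0.301  0.548]
rot [0.0001 0.0002 0.0006] shift(target axes) [-0.576 -0.3    0.725] (cur axes) [-0.575 -0.301  0.725]
```

```bash
python3 -m creep '[{"xyz":[-0.08,-0.06,0.11],"rotation":[0,0,0]},{"xyz":[-0.08,-0.06,0.11],"rotation":[0,0,0]},{"xyz":[-0.08,-0.06,0.11],"rotation":[0,0,0]},{"xyz":[-0.08,-0.06,0.11],"rotation":[0,0,0]},{"xyz":[-0.08,-0.06,0.11],"rotation":[0,0,0]},{"xyz":[-0.06,0,0.06],"rotation":[0,0,0]},{"xyz":[-0.05,0,0.05],"rotation":[0,0,0]},{"xyz":[-0.035,0,0.035],"rotation":[0,0,0]},{"xyz":[-0.02,0,0.02],"rotation":[0,0,0]},{"xyz":[-0.01,0,0.01],"rotation":[0,0,0]},{"xyz":[0,0,0],"rotation":[0,0,0]},{"xyz":[0,0,0],"rotation":[0,0,0]}]'; python3 put.py
```

```text
time: 12.3
tcp_pos: [0.4484, 0.0939, 0.0239]
tool_rot: [-2.095, -1.466, -0.869]
contact_force: [0.0, -0.2, -3.5]
gripper_width: 0.0616
finger_force: 67.1
[-0.56894519  0.41236388  2.17837704  0.94365356  1.02103322 -0.92954575]
rot [ 0.0004 -0.      0.    ] shift(target axes) [ 0.174 -0.003 -0.18 ] (cur axes) [ 0.174 -0.002 -0.18 ]
rot [ 0.0004 -0.      0.    ] shift(target axes) [-0.002 -0.003 -0.003] (cur axes) [-0.002 -0.003 -0.003]
```

```bash
python3 -m creep '[{"xyz":[-0.004,0,0.004],"rotation":[0,0,0]},{"xyz":[-0.003,0,0.003],"rotation":[0,0,0]},{"xyz":[0,0,0],"rotation":[0,0,0]},{"xyz":[0,0,0],"rotation":[0,0,0]}]'
python3 -m creep '[{"xyz":[0,0,0],"rotation":[0,0,0]},{"xyz":[0,0,0],"rotation":[0,0,0]},{"xyz":[0,0,0],"rotation":[0,0,0]},{"xyz":[0,0,0],"rotation":[0,0,0]},{"xyz":[0,0,0],"rotation":[0,0,0]},{"xyz":[0.03,0,-0.03],"rotation":[0,0,0]},{"xyz":[0.1,0,-0.1],"rotation":[0,0,0]},{"xyz":[0.14,0,-0.14],"rotation":[0,0,0]},{"xyz":[0.14,0,-0.14],"rotation":[0,0,0]},{"xyz":[0.14,0,-0.14],"rotation":[0,0,0]},{"xyz":[0.14,0,-0.14],"rotation":[0,0,0]},{"xyz":[0,0,0],"rotation":[0,0,0]}]' 0
python3 - <<'E'
from h import *
go([.5345,.0303,.2],167,0)
E
```

```text
time: 12.7
tcp_pos: [0.448, 0.0942, 0.0216]
tool_rot: [-2.095, -1.465, -0.868]
contact_force: [0.3, 0.5, -3.8]
gripper_width: 0.0622
finger_force: 67.1
time: 13.9
tcp_pos: [0.4502, 0.0931, 0.222]
tool_rot: [-2.097, -1.473, -0.876]
contact_force: [1.6, -0.1, 0.2]
gripper_width: 0.0854
finger_force: 0.0
rot [ 0.2124 -0.1831 -0.5072] shift(target axes) [-0.481 -0.211  0.11 ] (cur axes) [-0.188  0.502 -0.025]
```

```bash
python3 -m creep '[{"xyz":[0,0,0],"rotation":[0,-0.0417,0]},{"xyz":[0,0,0],"rotation":[0,-0.0417,0]},{"xyz":[0,0,0],"rotation":[0,-0.0417,0]},{"xyz":[0,0,0],"rotation":[0,-0.0417,0]},{"xyz":[0,0,0],"rotation":[0,-0.0417,0]},{"xyz":[0,0,0],"rotation":[0,-0.0415,0]}]' 0
python3 -m creep '[{"xyz":[0,0,0],"rotation":[0,0,-0.045]},{"xyz":[0,0,0],"rotation":[0,0,-0.045]},{"xyz":[0,0,0],"rotation":[0,0,-0.045]},{"xyz":[0,0,0],"rotation":[0,0,-0.045]},{"xyz":[0,0,0],"rotation":[0,0,-0.045]},{"xyz":[0,0,0],"rotation":[0,0,-0.045]},{"xyz":[0,0,0],"rotation":[0,0,-0.045]},{"xyz":[0,0,0],"rotation":[0,0,-0.045]},{"xyz":[0,0,0],"rotation":[0,0,-0.045]},{"xyz":[0,0,0],"rotation":[0,0,-0.045]},{"xyz":[0,0,0],"rotation":[0,0,-0.045]},{"xyz":[0,0,0],"rotation":[0,0,-0.044]}]' 0
python3 - <<'E'
from h import *
import pickle
s=ctrl.sense();print(s["q"]);go([.5345,.0303,.2],167,0)
for n in("top","scene"):c,s=cam(n,n+"5.png");pickle.dump((c,s),open(n+"5.pkl","wb"))
E
```

```text
time: 14.5
tcp_pos: [0.448, 0.0941, 0.2172]
tool_rot: [2.571, 1.797, -0.005]
contact_force: [-0.8, -0.5, -1.2]
gripper_width: 0.0853
finger_force: 0.0
time: 15.7
tcp_pos: [0.4472, 0.0941, 0.216]
tool_rot: [-0.348, -3.121, 0.0]
contact_force: [-0.7, 0.1, 0.9]
gripper_width: 0.0852
finger_force: 0.0
[-5.31741551e-02 -4.65156763e-02  1.93337016e+00 -9.50692118e-05
  1.25629140e+00 -1.40179193e+00]
rot [-0.0001 -0.0005  0.0015] shift(target axes) [-0.497 -0.213  0.08 ] (cur axes) [-0.496 -0.215  0.08 ]
```

Run:
```python
from h import *
import pickle
L=lambda f:pickle.load(open(f+".pkl","rb"))
w2,s2=L("w2");w5,s5=L("w5")
im=w5["image"].astype(int);m=((im.max(2)-im.min(2)<35)&(im.max(2)>90)&(im.max(2)<215)).astype(np.uint8);m[:155]=0;m[234:]=0;m[:,:270]=0;m[:,400:]=0
k=max(cv2.findContours(m,0,2)[0],key=cv2.contourArea);e=cv2.fitEllipse(cv2.convexHull(k));print(e,cv2.boundingRect(k))
p,g=tri(w2,(252.5,135),w5,e[0],s2,s5);print("eye centre",p,g)
print("eye yaw from w5", [plane(w5,(329+a,197+b),.08,s5)[0].round(4) for a,b in((-40,12),(40,-12))])
print("stem foot via w5 px(326,252) z.024..04",plane(w5,(327.5,249),.04,s5),plane(w5,(327.5,249),.05,s5))
go([.5345,.0303,.2],167,0)
```

```text
((328.35528564453125, 199.1850128173828), (61.20135498046875, 93.7842025756836), 61.425174713134766) (284, 165, 89, 69)
eye centre [0.53504257 0.03014728 0.07967272] 0.003018538204238156
eye yaw from w5 [array([0.5278, 0.0089, 0.08  ]), array([0.5396, 0.0513, 0.08  ])]
stem foot via w5 px(326,252) z.024..04 [[0.54140391 0.02367434 0.04      ]] [[0.54545041 0.02066551 0.05      ]]
rot [-0.0001 -0.0004  0.0001] shift(target axes) [-0.496 -0.213  0.081] (cur axes) [-0.497 -0.213  0.08 ]
```

```bash
python3 -m creep '[{"xyz":[-0.165,-0.07,0],"rotation":[0,0,0]},{"xyz":[-0.165,-0.07,0],"rotation":[0,0,0]},{"xyz":[-0.165,-0.075,0],"rotation":[0,0,0]},{"xyz":[0,0,0.15],"rotation":[0,0,0]},{"xyz":[0,0,0.15],"rotation":[0,0,0]},{"xyz":[0,0,0.15],"rotation":[0,0,0]},{"xyz":[0,0,0.1],"rotation":[0,0,0]},{"xyz":[0,0,0.07],"rotation":[0,0,0]},{"xyz":[0,0,0.035],"rotation":[0,0,0]},{"xyz":[0,0,0],"rotation":[0,0,0]},{"xyz":[0,0,0],"rotation":[0,0,0]}]' 0
python3 - <<'E'
from h import *
go([.535,.0302,.085],167,0)
E
```

```text
time: 16.9
tcp_pos: [0.5354, 0.0298, 0.0866]
tool_rot: [0.358, 3.12, -0.0]
contact_force: [-0.3, 0.9, 0.4]
gripper_width: 0.0856
finger_force: 0.0
rot [ 0.      0.0004 -0.0005] shift(target axes) [0.002 0.001 0.008] (cur axes) [0.002 0.001 0.008]
```

```bash
python3 -m creep '[{"xyz":[0,0,0],"rotation":[0,0,0]},{"xyz":[0,0,0],"rotation":[0,0,0]},{"xyz":[0,0,0],"rotation":[0,0,0]},{"xyz":[0,0,0],"rotation":[0,0,0]},{"xyz":[0,0,0],"rotation":[0,0,0]},{"xyz":[0,0,0],"rotation":[0,0,0]},{"xyz":[0,0,0],"rotation":[0,0,0]},{"xyz":[0,0,0],"rotation":[0,0,0]}]' 1
python3 -m creep '[{"xyz":[0,0,-0.02],"rotation":[0,0,0]},{"xyz":[0,0,-0.02],"rotation":[0,0,0]},{"xyz":[0.03,0,0],"rotation":[0,0,0.03]},{"xyz":[0.03,0,0],"rotation":[0,0,0.04]},{"xyz":[0,0,0],"rotation":[0,0,0.045]},{"xyz":[0,0,0],"rotation":[0,0,0.045]},{"xyz":[0,0,0],"rotation":[0,0,0.045]},{"xyz":[0,0,0],"rotation":[0,0,0.045]},{"xyz":[0,0,0],"rotation":[0,0,0.045]},{"xyz":[0,0,0],"rotation":[0,0,0.038]},{"xyz":[0,0,0],"rotation":[0,0,0]},{"xyz":[0,0,0],"rotation":[0,0,0]}]' 1
```

```text
time: 17.7
tcp_pos: [0.5353, 0.0298, 0.0868]
tool_rot: [0.357, 3.12, 0.0]
contact_force: [-2.0, 0.0, 4.9]
gripper_width: 0.0453
finger_force: 60.5
time: 18.9
tcp_pos: [0.5228, 0.0332, 0.0934]
tool_rot: [-1.864, -2.528, 0.001]
contact_force: [-0.2, -0.2, -5.8]
gripper_width: 0.0452
finger_force: 62.1
```

```bash
python3 -m creep '[{"xyz":[0,0,0.015],"rotation":[0,0,0]},{"xyz":[0,0,0.01],"rotation":[0,0,0]},{"xyz":[0,0,0.006],"rotation":[0,0,0]},{"xyz":[0,0,0.003],"rotation":[0,0,0]},{"xyz":[0,0,0],"rotation":[0,0,0]},{"xyz":[0,0,0],"rotation":[0,0,0]},{"xyz":[0,0,0],"rotation":[0,0,0]}]' 1
python3 -m creep '[{"xyz":[0,0,0],"rotation":[0,0,0]},{"xyz":[0,0,0],"rotation":[0,0,0]},{"xyz":[0,0,0],"rotation":[0,0,0]},{"xyz":[0,0,0],"rotation":[0,0,0]},{"xyz":[0,0,0],"rotation":[0,0,0]},{"xyz":[0,0,-0.05],"rotation":[0,0,0]},{"xyz":[0,0,-0.15],"rotation":[0,0,0]},{"xyz":[0,0,-0.2],"rotation":[0,0,0]},{"xyz":[0,0,-0.2],"rotation":[0,0,0]},{"xyz":[0,0,-0.1],"rotation":[0,0,0]},{"xyz":[0,0,0],"rotation":[0,0,0]}]' 0
python3 - <<'E'
from h import *
s=ctrl.sense();print(s["q"]);go([.455,.05,.222],70,0)
E
```

```text
time: 19.6
tcp_pos: [0.5231, 0.0331, 0.0869]
tool_rot: [-1.868, -2.526, 0.0]
contact_force: [-2.2, -0.9, -4.0]
gripper_width: 0.0456
finger_force: 62.3
time: 20.7
tcp_pos: [0.5255, 0.0328, 0.2317]
tool_rot: [1.864, 2.52, 0.006]
contact_force: [0.8, -0.4, 0.3]
gripper_width: 0.0853
finger_force: 0.0
[-1.63227957e-01  9.09915882e-02  1.75946647e+00  1.05627263e-05
  1.28284526e+00 -4.60216545e-01]
rot [0.0027 0.0004 0.2056] shift(target axes) [-0.04  -0.361  0.049] (cur axes) [ 0.185 -0.312  0.046]
```

```bash
python3 -m creep '[{"xyz":[0,0,0],"rotation":[0,0,0.041]},{"xyz":[0,0,0],"rotation":[0,0,0.041]},{"xyz":[0,0,0],"rotation":[0,0,0.041]},{"xyz":[0,0,0],"rotation":[0,0,0.041]},{"xyz":[0,0,0],"rotation":[0,0,0.041]},{"xyz":[0,0,0],"rotation":[0,0.0417,0]},{"xyz":[0,0,0],"rotation":[0,0.0417,0]},{"xyz":[0,0,0],"rotation":[0,0.0417,0]},{"xyz":[0,0,0],"rotation":[0,0.0417,0]},{"xyz":[0,0,0],"rotation":[0,0.0417,0]},{"xyz":[0,0,0],"rotation":[0,0.0417,0]},{"xyz":[0,0,0],"rotation":[0,0,0]}]' 0
python3 - <<'E'
from h import *
y=np.radians(70);d=np.array([np.cos(y),np.sin(y),0]);P=np.array([.448,.0942,.0215])
go(P+[0,0,.1],70,45);go(P,70,45)
E
```

```text
time: 21.9
tcp_pos: [0.5216, 0.0321, 0.2242]
tool_rot: [-2.093, -1.458, -0.866]
contact_force: [-0.3, -0.3, -1.5]
gripper_width: 0.0858
finger_force: 0.0
rot [-0.0009 -0.0011 -0.0019] shift(target axes) [-0.246 -0.452  0.481] (cur axes) [-0.25  -0.449  0.481]
rot [-0.0009 -0.0011 -0.0019] shift(target axes) [-0.599 -0.452  0.834] (cur axes) [-0.605 -0.446  0.833]
```

```bash
python3 -m creep '[{"xyz":[0,-0.15,0],"rotation":[0,0,0]},{"xyz":[-0.02,-0.15,0.04],"rotation":[0,0,0]},{"xyz":[-0.1,-0.15,0.14],"rotation":[0,0,0]},{"xyz":[-0.12,0,0.14],"rotation":[0,0,0]},{"xyz":[0,0,0.16],"rotation":[0,0,0]},{"xyz":[0,0,0],"rotation":[0,0,0]},{"xyz":[0,0,0],"rotation":[0,0,0]}]' 0
cat > look.py <<'E'
from h import *
import pickle
c,s=cam("wrist","w6.png");pickle.dump((c,s),open("w6.pkl","wb"))
hsv=cv2.cvtColor(c["image"],cv2.COLOR_RGB2HSV);m=cv2.inRange(hsv,(12,80,60),(30,255,255))
for k in cv2.findContours(m,0,cv2.CHAIN_APPROX_NONE)[0]:
    if cv2.contourArea(k)>1500:
        for z in(.016,.024):
            P=plane(c,k[:,0],z,s)[:,:2].astype(np.float32);ctr,r=cv2.minEnclosingCircle(P)
            Q=P-ctr;q=Q[np.hypot(*Q.T)<.024];a=np.degrees(np.arctan2(*q.mean(0)[::-1])) if len(q) else None
            print(cv2.boundingRect(k),z,np.round(ctr,4),round(r,4),"slot yaw",a)
y=np.radians(70);P=np.array([.448,.0942,.0215]);go(P,70,45)
E
python3 look.py
```

```text
time: 22.6
tcp_pos: [0.4497, 0.0964, 0.125]
tool_rot: [-2.09, -1.469, -0.864]
contact_force: [-0.3, -0.2, 0.5]
gripper_width: 0.0851
finger_force: 0.0
(263, 338, 118, 109) 0.016 [0.4498 0.0996] 0.0323 slot yaw 73.01364506150372
(263, 338, 118, 109) 0.024 [0.4495 0.0985] 0.0313 slot yaw 72.98027599231685
(144, 125, 132, 121) 0.016 [0.4243 0.2591] 0.0525 slot yaw None
(144, 125, 132, 121) 0.024 [0.4248 0.2528] 0.0508 slot yaw None
rot [-0.0006  0.0003  0.001 ] shift(target axes) [-0.376 -0.009  0.36 ] (cur axes) [-0.376 -0.009  0.36 ]
```

```bash
python3 -m creep '[{"xyz":[-0.09,-0.005,0.085],"rotation":[0,0,0]},{"xyz":[-0.09,-0.004,0.085],"rotation":[0,0,0]},{"xyz":[-0.08,0,0.08],"rotation":[0,0,0]},{"xyz":[-0.06,0,0.055],"rotation":[0,0,0]},{"xyz":[-0.035,0,0.035],"rotation":[0,0,0]},{"xyz":[-0.02,0,0.02],"rotation":[0,0,0]},{"xyz":[0,0,0],"rotation":[0,0,0]},{"xyz":[0,0,0],"rotation":[0,0,0]}]' 0
python3 -m creep '[{"xyz":[0,0,0],"rotation":[0,0,0]},{"xyz":[0,0,0],"rotation":[0,0,0]},{"xyz":[0,0,0],"rotation":[0,0,0]},{"xyz":[0,0,0],"rotation":[0,0,0]},{"xyz":[0,0,0],"rotation":[0,0,0]},{"xyz":[0,0,0],"rotation":[0,0,0]},{"xyz":[0,0,0],"rotation":[0,0,0]}]' 1
python3 -m creep '[{"xyz":[0.02,0,-0.02],"rotation":[0,0,0]},{"xyz":[0.06,0,-0.06],"rotation":[0,0,0]},{"xyz":[0.1,0,-0.1],"rotation":[0,0,0]},{"xyz":[0.1,0,-0.1],"rotation":[0,0,0]},{"xyz":[0.1,0,-0.1],"rotation":[0,0,0]},{"xyz":[0.05,0,-0.05],"rotation":[0,0,0]},{"xyz":[0,0,0],"rotation":[0,0,0]},{"xyz":[0,0,0],"rotation":[0,0,0]}]' 1
python3 - <<'E'
from h import *
y=np.radians(70);d=np.array([np.cos(y),np.sin(y),0]);S=np.array([.523,.0332,0])
go(S-d*.1+[0,0,.14],70,45);go(S-d*.082+[0,0,.052],70,45)
E
```

```text
time: 23.45
tcp_pos: [0.4483, 0.0941, 0.0218]
tool_rot: [-2.092, -1.468, -0.868]
contact_force: [0.2, -0.0, -0.0]
gripper_width: 0.0854
finger_force: 0.0
time: 24.15
tcp_pos: [0.4482, 0.0941, 0.0221]
tool_rot: [-2.091, -1.468, -0.869]
contact_force: [-4.6, -4.2, 8.5]
gripper_width: 0.0617
finger_force: 63.1
time: 24.95
tcp_pos: [0.4473, 0.0944, 0.1424]
tool_rot: [-2.092, -1.468, -0.866]
contact_force: [0.4, 0.3, -3.5]
gripper_width: 0.0619
finger_force: 66.6
rot [-0.0004  0.0001  0.0006] shift(target axes) [-0.474  0.46  -0.457] (cur axes) [-0.475  0.459 -0.457]
rot [-0.0004  0.0001  0.0006] shift(target axes) [-0.721  0.46  -0.082] (cur axes) [-0.722  0.459 -0.082]
```

```bash
python3 -m creep '[{"xyz":[-0.1,0,-0.1],"rotation":[0,0,0]},{"xyz":[-0.14,0,-0.13],"rotation":[0,0,0]},{"xyz":[-0.13,0.05,-0.13],"rotation":[0,0,0]},{"xyz":[-0.1,0.11,-0.1],"rotation":[0,0,0]},{"xyz":[0,0.15,0],"rotation":[0,0,0]},{"xyz":[0,0.1,0],"rotation":[0,0,0]},{"xyz":[0,0.05,0],"rotation":[0,0,0]},{"xyz":[0,0,0],"rotation":[0,0,0]},{"xyz":[0,0,0],"rotation":[0,0,0]}]' 1
python3 - <<'E'
from h import *
import pickle
c,s=cam("wrist","w7.png");pickle.dump((c,s),open("w7.pkl","wb"));print(s["q"])
y=np.radians(70);d=np.array([np.cos(y),np.sin(y),0]);S=np.array([.523,.0332,0])
go(S-d*.082+[0,0,.052],70,45)
d,_=cam("scene");b=cv2.resize(d["image"][130:380,80:480],(640,400));cv2.imwrite("pics/v7.png",cv2.resize(np.vstack([c["image"],b]),(436,600))[:,:,::-1])
E
```

```text
time: 25.85
tcp_pos: [0.4882, -0.0595, 0.1403]
tool_rot: [-2.089, -1.466, -0.865]
contact_force: [-0.6, -0.4, -3.7]
gripper_width: 0.0617
finger_force: 67.9
[-0.79116531  0.28830829  1.95019917  0.7089577   1.37315093 -0.76052972]
rot [-0.0012 -0.0005  0.0001] shift(target axes) [-0.253  0.005  0.373] (cur axes) [-0.253  0.006  0.373]
```

View pics/v7.png

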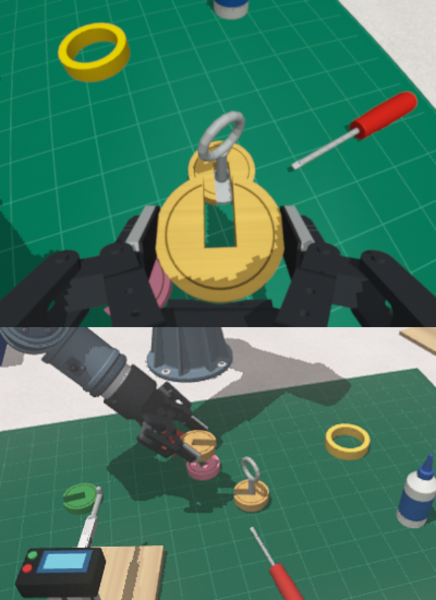

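Wrist view 7: the stem is ahead of the slot, at about (224,175) against a slot centre near 220 (half-size). The first weight's slot faces the camera, so it is opposite as wanted. The pink disc lies below, but the lowered disc clears it by about 14 mm. Now I measure the lateral error.

```bash
cat > lat.py <<'E'
from h import *
import pickle,sys
c,s=pickle.load(open(sys.argv[1]+".pkl","rb"));A=R.from_rotvec(s["tool_rot"]).as_matrix();tcp=s["tcp_pos"]
y=np.radians(70);d=np.array([np.cos(y),np.sin(y),0]);l=A[:,1]
im=c["image"].astype(int);sat=im.max(2)-im.min(2);hsv=cv2.cvtColor(c["image"],cv2.COLOR_RGB2HSV);br=cv2.inRange(hsv,(12,80,60),(30,255,255))
S=np.array([.523,.0332,0])
for r in range(228,262,4):
    x=np.where((sat[r,290:370]<40)&(im[r,290:370].max(1)>60))[0]+290
    if len(x)<8:continue
    o,v=rays(c,[[x.min()-.5,r],[x.max()+.5,r]],s);X=o+v*(((S-o)@d)/(v@d))[:,None]
    print("stem row",r,x.min(),x.max(),"tool-y mm",((X-tcp)@l*1e3).round(1),"z",X[:,2].round(3))
ztop=tcp[2]-.0065
for r in range(262,372,12):
    x=np.where(br[r,285:365]==0)[0]+285
    if len(x)<8:continue
    X=plane(c,[[x.min()-.5,r],[x.max()+.5,r]],ztop,s);print("slot row",r,((X-tcp)@l*1e3).round(1),"fwd",((X-tcp)@d*1e3).round(1))
E
python3 lat.py w7
```

```text
stem row 228 292 332 tool-y mm [-19.3   6.1] z [0.044 0.044]
stem row 232 294 332 tool-y mm [-18.3   6.2] z [0.039 0.039]
stem row 236 318 332 tool-y mm [-3.3  6.3] z [0.034 0.034]
stem row 240 317 332 tool-y mm [-4.   6.4] z [0.028 0.029]
stem row 244 317 332 tool-y mm [-4.1  6.5] z [0.023 0.023]
stem row 248 316 335 tool-y mm [-4.8  8.7] z [0.017 0.017]
stem row 252 314 336 tool-y mm [-6.3  9.5] z [0.011 0.011]
stem row 256 315 336 tool-y mm [-5.7  9.7] z [0.005 0.005]
stem row 260 315 337 tool-y mm [-5.8 10.6] z [-0.002 -0.002]
slot row 262 [-2.9  5.5] fwd [34.1 34.2]
slot row 274 [-2.5  6.1] fwd [29.4 29.4]
slot row 286 [-2.1  6.4] fwd [24.8 24.8]
slot row 298 [-8.   6.7] fwd [20.3 20.3]
slot row 310 [-7.8  7. ] fwd [15.9 16. ]
slot row 322 [-7.7  7.2] fwd [11.6 11.7]
slot row 334 [-7.6  7.1] fwd [7.5 7.5]
slot row 346 [-7.5  7.4] fwd [3.4 3.5]
slot row 358 [-7.1  7.6] fwd [-0.6 -0.5]
```

```bash
python3 -m creep '[{"xyz":[0,0.0075,0],"rotation":[-0.0118,0,0.0118]},{"xyz":[-0.04,0,0.06],"rotation":[0,0,0]},{"xyz":[-0.06,0,0.09],"rotation":[0,0,0]},{"xyz":[-0.07,0,0.1],"rotation":[0,0,0]},{"xyz":[-0.05,0,0.075],"rotation":[0,0,0]},{"xyz":[-0.033,0,0.048],"rotation":[0,0,0]},{"xyz":[0,0,0],"rotation":[0,0,0]},{"xyz":[0,0,0],"rotation":[0,0,0]},{"xyz":[0,0,0],"rotation":[0,0,0]}]' 1
python3 - <<'E'
from h import *
import pickle
c,s=cam("wrist","w8.png");pickle.dump((c,s),open("w8.pkl","wb"))
y=np.radians(70);d=np.array([np.cos(y),np.sin(y),0]);S=np.array([.523,.0332,0])
go(S-d*.007+[0,0,.050],70,45);A=R.from_rotvec(s["tool_rot"]).as_matrix();print(A.round(3))
E
sed -i 's/range(228,262,4)/range(150,262,8)/' lat.py; python3 lat.py w8
```

```text
time: 26.85
tcp_pos: [0.498, -0.046, 0.0534]
tool_rot: [-2.139, -1.419, -0.888]
contact_force: [0.1, 0.1, -3.4]
gripper_width: 0.0617
finger_force: 67.9
rot [ 0.0118 -0.     -0.0111] shift(target axes) [ 0.256 -0.018  0.281] (cur axes) [ 0.255 -0.037  0.28 ]
[[ 0.274  0.921  0.276]
 [ 0.652 -0.389  0.651]
 [ 0.707  0.001 -0.707]]
stem row 150 290 316 tool-y mm [-13.4  -2.4] z [0.051 0.051]
stem row 158 290 315 tool-y mm [-13.8  -2.9] z [0.046 0.046]
stem row 166 294 315 tool-y mm [-12.4  -3. ] z [0.041 0.04 ]
stem row 174 294 315 tool-y mm [-12.8  -3.1] z [0.035 0.034]
stem row 182 294 316 tool-y mm [-13.1  -2.7] z [0.029 0.028]
stem row 190 295 316 tool-y mm [-13.   -2.8] z [0.023 0.022]
stem row 198 295 321 tool-y mm [-13.4  -0.5] z [0.016 0.015]
stem row 206 291 322 tool-y mm [-15.8   0. ] z [0.009 0.008]
stem row 214 292 324 tool-y mm [-15.8   1. ] z [ 0.001 -0.   ]
stem row 222 293 325 tool-y mm [-15.8   1.6] z [-0.007 -0.008]
stem row 230 294 369 tool-y mm [-15.8  26.1] z [-0.016 -0.019]
stem row 238 296 329 tool-y mm [-15.2   4. ] z [-0.025 -0.027]
stem row 246 297 330 tool-y mm [-15.2   4.7] z [-0.035 -0.037]
stem row 254 298 354 tool-y mm [-15.2  19.7] z [-0.045 -0.049]
slot row 262 [-9.  15.4] fwd [34.5 33.3]
slot row 274 [-8.5  6.5] fwd [29.8 29. ]
slot row 286 [-8.4  6.5] fwd [25.2 24.4]
slot row 298 [-7.9  6.7] fwd [20.7 19.9]
slot row 310 [-7.8  7. ] fwd [16.3 15.6]
slot row 322 [-7.7  6.9] fwd [12.  11.3]
slot row 334 [-7.6  7.2] fwd [7.9 7.1]
slot row 346 [-7.2  7.4] fwd [3.8 3.1]
slot row 358 [-7.1  7.6] fwd [-0.2 -0.9]
```

```bash
python3 -m creep '[{"xyz":[-0.007,-0.012,0.007],"rotation":[0,0,0]},{"xyz":[-0.007,-0.012,0.007],"rotation":[0,0,0]},{"xyz":[0.03,-0.002,0.03],"rotation":[0,0,0]},{"xyz":[0.04,-0.002,0.04],"rotation":[0,0,0]},{"xyz":[0.04,-0.002,0.04],"rotation":[0,0,0]},{"xyz":[0,0,0],"rotation":[0,0,0]},{"xyz":[0,0,0],"rotation":[0,0,0]}]' 1
python3 - <<'E'
from h import *
import pickle
c,s=cam("wrist","w9.png");pickle.dump((c,s),open("w9.pkl","wb"))
E
python3 lat.py w9
```

```text
time: 27.6
tcp_pos: [0.504, -0.0137, 0.0488]
tool_rot: [-2.137, -1.42, -0.886]
contact_force: [0.4, -1.0, -3.1]
gripper_width: 0.0617
finger_force: 67.9
stem row 150 290 369 tool-y mm [-9.6 14.1] z [0.086 0.084]
stem row 158 290 369 tool-y mm [-9.8 14.4] z [0.082 0.08 ]
stem row 166 290 366 tool-y mm [-10.1  13.9] z [0.078 0.076]
stem row 174 290 361 tool-y mm [-10.3  12.6] z [0.074 0.072]
stem row 182 290 356 tool-y mm [-10.6  11.3] z [0.07  0.068]
stem row 190 321 350 tool-y mm [-0.6  9.6] z [0.064 0.064]
stem row 198 311 343 tool-y mm [-4.1  7.4] z [0.06  0.059]
stem row 206 300 336 tool-y mm [-8.1  5.1] z [0.055 0.054]
stem row 214 290 334 tool-y mm [-12.    4.5] z [0.05  0.048]
stem row 222 290 333 tool-y mm [-12.4   4.3] z [0.044 0.042]
stem row 230 290 333 tool-y mm [-12.8   4.4] z [0.038 0.036]
stem row 238 308 333 tool-y mm [-6.   4.6] z [0.03  0.029]
stem row 246 309 333 tool-y mm [-5.8  4.7] z [0.023 0.022]
stem row 254 304 337 tool-y mm [-8.2  6.6] z [0.016 0.014]
slot row 262 [-6.8  5.9] fwd [34.4 33.8]
slot row 274 [-6.   6.5] fwd [29.7 29. ]
slot row 286 [-5.6  6.5] fwd [25.  24.4]
slot row 298 [-4.8  6.7] fwd [20.5 20. ]
slot row 310 [-4.  7.] fwd [16.1 15.6]
slot row 322 [-3.6  7.2] fwd [11.8 11.3]
slot row 334 [-2.9  7.2] fwd [7.6 7.2]
slot row 346 [-7.2  7.4] fwd [3.8 3.1]
slot row 358 [-7.1  7.6] fwd [-0.2 -0.9]
```

```bash
python3 -m creep '[{"xyz":[0,0.006,0],"rotation":[0,0,0]},{"xyz":[0.02,-0.0015,0.02],"rotation":[0,0,0]},{"xyz":[0.03,-0.0015,0.03],"rotation":[0,0,0]},{"xyz":[0.03,-0.0015,0.03],"rotation":[0,0,0]},{"xyz":[0.03,-0.0015,0.03],"rotation":[0,0,0]},{"xyz":[0.025,-0.0015,0.025],"rotation":[0,0,0]},{"xyz":[0.015,-0.001,0.015],"rotation":[0,0,0]},{"xyz":[0,0,0],"rotation":[0,0,0]},{"xyz":[0,0,0],"rotation":[0,0,0]}]' 1
python3 - <<'E'
from h import *
s=ctrl.sense();y=np.radians(67);d=np.array([np.cos(y),np.sin(y),0]);l=np.array([d[1],-d[0],0]);v=np.array([.523,.0332,0])-s["tcp_pos"];print("stem fwd",v@d,"lat",v@l)
c,s=cam("wrist","w10.png")
E
```

```text
time: 28.55
tcp_pos: [0.5201, 0.0249, 0.0488]
tool_rot: [-2.138, -1.419, -0.886]
contact_force: [0.0, -0.7, -3.1]
gripper_width: 0.0614
finger_force: 67.8
stem fwd 0.00876295652858632 lat -0.0005824106863032232
```

```bash
python3 -m creep '[{"xyz":[0.006,0,0.006],"rotation":[0,0,0]},{"xyz":[-0.004,0,0.004],"rotation":[0,0,0]},{"xyz":[-0.004,0,0.004],"rotation":[0,0,0]},{"xyz":[0,0,0],"rotation":[0,0,0]},{"xyz":[0,0,0],"rotation":[0,0,0]}]' 1
python3 -m creep '[{"xyz":[-0.002,0,0.002],"rotation":[0,0,0]},{"xyz":[-0.002,0,0.002],"rotation":[0,0,0]},{"xyz":[0,0,0],"rotation":[0,0,0]},{"xyz":[0,0,0],"rotation":[0,0,0]}]' 1
```

```text
time: 29.1
tcp_pos: [0.5207, 0.0263, 0.0465]
tool_rot: [-2.139, -1.418, -0.887]
contact_force: [0.2, -0.0, -3.2]
gripper_width: 0.0615
finger_force: 67.9
time: 29.5
tcp_pos: [0.5208, 0.0263, 0.0462]
tool_rot: [-2.137, -1.418, -0.888]
contact_force: [-4.1, -1.8, 5.3]
gripper_width: 0.0613
finger_force: 68.8
```

```bash
python3 -m creep '[{"xyz":[0,0,0],"rotation":[0,0,0]},{"xyz":[0,0,0],"rotation":[0,0,0]},{"xyz":[0,0,0],"rotation":[0,0,0]},{"xyz":[0,0,0],"rotation":[0,0,0]},{"xyz":[0,0,0],"rotation":[0,0,0]},{"xyz":[0,0,-0.05],"rotation":[0,0,0]},{"xyz":[0,0,-0.1],"rotation":[0,0,0]},{"xyz":[0,0,-0.15],"rotation":[0,0,0]},{"xyz":[0,0,-0.2],"rotation":[0,0,0]},{"xyz":[0,0,-0.1],"rotation":[0,0,0]},{"xyz":[0,0,0],"rotation":[0,0,0]},{"xyz":[0,0,0],"rotation":[0,0,0]}]' 0
python3 - <<'E'
from h import *
import pickle
c,s=cam("wrist");pickle.dump((c,s),open("w11.pkl","wb"));d,_=cam("scene");pickle.dump((d,_),open("sc11.pkl","wb"))
b=cv2.resize(d["image"][230:320,250:370],(640,480),interpolation=cv2.INTER_CUBIC)
cv2.imwrite("pics/v11.png",cv2.resize(np.vstack([c["image"],b]),(400,600))[:,:,::-1])
E
```

```text
time: 30.7
tcp_pos: [0.4877, -0.0522, 0.1304]
tool_rot: [-2.14, -1.418, -0.887]
contact_force: [-0.6, 0.5, -0.5]
gripper_width: 0.0854
finger_force: 0.0
```

View pics/v11.png

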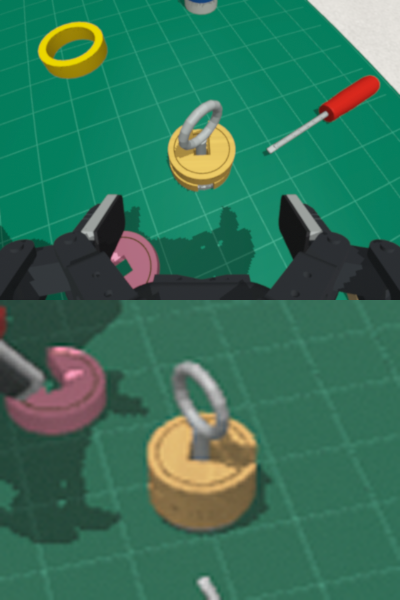

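Picture 11: the second weight sits flat on the first at about (202,150), with its slot away from the camera and the first one's towards it, and the hanger is upright. That is one picture over the allowed 10 (I miscounted), so I view no more and work from numbers.

```bash
python3 -m creep '[{"xyz":[0.1,0,-0.1],"rotation":[0,0,0]},{"xyz":[0.14,0,-0.14],"rotation":[0,0,0]},{"xyz":[0.1,0,-0.1],"rotation":[0,0,0]},{"xyz":[0,0,0],"rotation":[0,-0.0417,0]},{"xyz":[0,0,0],"rotation":[0,-0.0417,0]},{"xyz":[0,0,0],"rotation":[0,-0.0417,0]},{"xyz":[0,0,0],"rotation":[0,-0.0417,0]},{"xyz":[0,0,0],"rotation":[0,-0.0417,0]},{"xyz":[0,0,0],"rotation":[0,-0.0415,0]},{"xyz":[0,0,0],"rotation":[0,0,-0.045]},{"xyz":[0,0,0],"rotation":[0,0,-0.045]},{"xyz":[0,0,0],"rotation":[0,0,-0.045]}]' 0
python3 -m creep '[{"xyz":[0,0,0],"rotation":[0,0,-0.045]},{"xyz":[0,0,0],"rotation":[0,0,-0.042]},{"xyz":[0,0,0],"rotation":[0,0,0]},{"xyz":[0,0,0],"rotation":[0,0,0]}]' 0
python3 - <<'E'
from h import *
import pickle
c,s=pickle.load(open("w11.pkl","rb"))
hsv=cv2.cvtColor(c["image"],cv2.COLOR_RGB2HSV);m=cv2.inRange(hsv,(12,80,60),(30,255,255));m[:150]=0;m[320:]=0;m[:,:250]=0;m[:,400:]=0
k=max(cv2.findContours(m,0,2)[0],key=cv2.contourArea);h=cv2.convexHull(k)[:,0]
# rear+side rim of top face at z=.040 (upper half of outline)
P=plane(c,h[h[:,1]<245],.040,s)[:,:2]
from scipy.optimize import least_squares
r=least_squares(lambda q:np.hypot(*(P-q).T)-.032,P.mean(0),loss="soft_l1",f_scale=.0005);print("second centre",r.x,np.abs(r.fun).mean(),len(P))
im=c["image"].astype(int);g=((im.max(2)-im.min(2)<35)&(im.max(2)>90)).astype(np.uint8);g[:140]=0;g[225:]=0;g[:,:270]=0;g[:,380:]=0
k=max(cv2.findContours(g,0,2)[0],key=cv2.contourArea);e=cv2.fitEllipse(cv2.convexHull(k));print(cv2.boundingRect(k),e,"eye centre at .08",plane(c,e[0],.08,s))
go([.523,.0332,.23],107,0);go([.523,.0332,.087],107,0)
E
```

```text
time: 32.0
tcp_pos: [0.4871, -0.0501, 0.2249]
tool_rot: [-2.182, -2.256, 0.001]
contact_force: [0.3, -0.4, 0.7]
gripper_width: 0.086
finger_force: 0.0
time: 32.4
tcp_pos: [0.4873, -0.0511, 0.2254]
tool_rot: [-1.869, -2.522, -0.0]
contact_force: [-0.5, -0.1, 0.3]
gripper_width: 0.0855
finger_force: 0.0
second centre [0.5227864 0.0308894] 7.424788723075539e-05 16
(286, 160, 69, 65) ((320.14666748046875, 199.30345153808594), (46.106719970703125, 93.92538452148438), 38.62295913696289) eye centre at .08 [[0.5217106  0.03119567 0.08      ]]
rot [-0.0003 -0.0006 -0.0004] shift(target axes) [ 0.351  0.294 -0.023] (cur axes) [ 0.351  0.293 -0.022]
rot [-0.0003 -0.0006 -0.0004] shift(target axes) [0.351 0.294 0.692] (cur axes) [0.35  0.294 0.693]
```

```bash
python3 -m creep '[{"xyz":[0.116,0.1,0],"rotation":[0,0,0]},{"xyz":[0.116,0.1,0],"rotation":[0,0,0]},{"xyz":[0.116,0.095,0],"rotation":[0,0,0]},{"xyz":[0,0,0.15],"rotation":[0,0,0]},{"xyz":[0,0,0.17],"rotation":[0,0,0]},{"xyz":[0,0,0.15],"rotation":[0,0,0]},{"xyz":[0,0,0.11],"rotation":[0,0,0]},{"xyz":[0,0,0.07],"rotation":[0,0,0]},{"xyz":[0,0,0.042],"rotation":[0,0,0]},{"xyz":[0,0,0],"rotation":[0,0,0]},{"xyz":[0,0,0],"rotation":[0,0,0]}]' 0
python3 -m creep '[{"xyz":[0,0,0],"rotation":[0,0,0]},{"xyz":[0,0,0],"rotation":[0,0,0]},{"xyz":[0,0,0],"rotation":[0,0,0]},{"xyz":[0,0,0],"rotation":[0,0,0]},{"xyz":[0,0,0],"rotation":[0,0,0]},{"xyz":[0,0,0],"rotation":[0,0,0]},{"xyz":[0,0,0],"rotation":[0,0,0]},{"xyz":[0,0,0],"rotation":[0,0,0]}]' 1
python3 -m creep '[{"xyz":[0,0,-0.02],"rotation":[0,0,0]},{"xyz":[0,0,-0.05],"rotation":[0,0,0]},{"xyz":[0,0,-0.1],"rotation":[0,0,0]},{"xyz":[0,0,-0.12],"rotation":[0,0,0]},{"xyz":[0,0,-0.12],"rotation":[0,0,0]},{"xyz":[0,0,-0.1],"rotation":[0,0,0]},{"xyz":[0,0,-0.05],"rotation":[0,0,0]},{"xyz":[0,0,0],"rotation":[0,0,0]},{"xyz":[0,0,0],"rotation":[0,0,0]}]' 1
```

```text
time: 33.5
tcp_pos: [0.5244, 0.0319, 0.0889]
tool_rot: [1.868, 2.525, 0.002]
contact_force: [0.5, 0.2, -0.2]
gripper_width: 0.0854
finger_force: 0.0
time: 34.3
tcp_pos: [0.524, 0.0319, 0.0891]
tool_rot: [1.867, 2.526, 0.001]
contact_force: [-3.8, -1.1, 6.1]
gripper_width: 0.0454
finger_force: 60.2
time: 35.2
tcp_pos: [0.5229, 0.0321, 0.199]
tool_rot: [-1.866, -2.525, 0.0]
contact_force: [-0.2, 0.7, -9.4]
gripper_width: 0.0449
finger_force: 63.6
```

```bash
cat > hook.py <<'E'
from h import *
import pickle
L=lambda f:pickle.load(open(f+".pkl","rb"))
def rod(c,b,s=None,z=.145):
    x0,y0,x1,y1=b;im=c["image"].astype(int)[y0:y1,x0:x1];m=(im.max(2)-im.min(2)<40)&(im.max(2)>60)
    n,l,st,_=cv2.connectedComponentsWithStats(m.astype(np.uint8));m=l==1+st[1:,4].argmax()
    rows=[]
    for r in np.where(m.any(1))[0]:
        x=np.where(m[r])[0];rows.append((x0+x.mean(),y0+r,len(x)))
    return np.array(rows)
t,_=L("top");w2,s2=L("w2")
for c,b,s in((t,(410,184,440,216),None),(w2,(535,115,600,192),s2)):
    r=rod(c,b,s);print(np.c_[r,plane(c,r[:,:2],.145,s)[:,:2]][::(3 if c is t else 6)].round(4))
E
python3 hook.py
```

```text
[[ 4.270e+02  1.840e+02  7.000e+00  6.378e-01 -2.228e-01]
 [ 4.260e+02  1.870e+02  7.000e+00  6.312e-01 -2.204e-01]
 [ 4.260e+02  1.900e+02  5.000e+00  6.246e-01 -2.202e-01]
 [ 4.250e+02  1.930e+02  3.000e+00  6.179e-01 -2.178e-01]
 [ 4.245e+02  1.960e+02  4.000e+00  6.114e-01 -2.165e-01]
 [ 4.235e+02  1.990e+02  4.000e+00  6.048e-01 -2.141e-01]
 [ 4.230e+02  2.020e+02  3.000e+00  5.982e-01 -2.129e-01]
 [ 4.225e+02  2.050e+02  4.000e+00  5.916e-01 -2.116e-01]
 [ 4.215e+02  2.080e+02  4.000e+00  5.851e-01 -2.092e-01]]
[[ 5.875e+02  1.150e+02  2.400e+01  6.386e-01 -2.225e-01]
 [ 5.855e+02  1.210e+02  2.600e+01  6.338e-01 -2.230e-01]
 [ 5.825e+02  1.270e+02  2.400e+01  6.287e-01 -2.226e-01]
 [ 5.785e+02  1.330e+02  1.800e+01  6.234e-01 -2.215e-01]
 [ 5.720e+02  1.390e+02  1.300e+01  6.173e-01 -2.183e-01]
 [ 5.675e+02  1.450e+02  1.200e+01  6.118e-01 -2.168e-01]
 [ 5.630e+02  1.510e+02  1.300e+01  6.063e-01 -2.152e-01]
 [ 5.590e+02  1.570e+02  1.300e+01  6.009e-01 -2.141e-01]
 [ 5.550e+02  1.630e+02  1.300e+01  5.954e-01 -2.130e-01]
 [ 5.505e+02  1.690e+02  1.200e+01  5.898e-01 -2.115e-01]
 [ 5.465e+02  1.750e+02  1.200e+01  5.844e-01 -2.103e-01]
 [ 5.475e+02  1.810e+02  1.400e+01  5.802e-01 -2.133e-01]
 [ 5.440e+02  1.870e+02  1.000e+00  5.748e-01 -2.126e-01]]
```

```bash
python3 -m creep '[{"xyz":[0,0,0],"rotation":[0,0,-0.02]},{"xyz":[0,0,0],"rotation":[0,0,-0.035]},{"xyz":[0,0,0],"rotation":[0,0,-0.045]},{"xyz":[0,0,0],"rotation":[0,0,-0.045]},{"xyz":[0,0,0],"rotation":[0,0,-0.045]},{"xyz":[0,0,0],"rotation":[0,0,-0.045]},{"xyz":[0,0,0],"rotation":[0,0,-0.045]},{"xyz":[0,0,0],"rotation":[0,0,-0.031]},{"xyz":[0,0,0],"rotation":[0,0,-0.02]},{"xyz":[0,0,0],"rotation":[0,0,0]},{"xyz":[0,0,0],"rotation":[0,0,0]}]' 1
cat > hg.py <<'E'
from h import *
u=np.array([.973,-.232,0]);M=np.array([.602,-.2139,0])
go(M-.075*u+[0,0,.1595],166.6,0);go(M+[0,0,.1595],166.6,0)
E
python3 hg.py
```

```text
time: 36.3
tcp_pos: [0.5229, 0.0321, 0.1987]
tool_rot: [-0.368, -3.118, -0.001]
contact_force: [-0.0, -0.1, -8.8]
gripper_width: 0.0452
finger_force: 63.6
rot [ 0.0001 -0.0008 -0.0004] shift(target axes) [-0.295 -1.105  0.196] (cur axes) [-0.296 -1.104  0.195]
rot [ 0.0001 -0.0008 -0.0004] shift(target axes) [-0.67  -1.105  0.196] (cur axes) [-0.671 -1.104  0.194]
```

```bash
python3 -m creep '[{"xyz":[-0.02,-0.06,0.01],"rotation":[0,0,0]},{"xyz":[-0.03,-0.12,0.02],"rotation":[0,0,0]},{"xyz":[-0.04,-0.15,0.03],"rotation":[0,0,0]},{"xyz":[-0.04,-0.15,0.03],"rotation":[0,0,0]},{"xyz":[-0.04,-0.15,0.03],"rotation":[0,0,0]},{"xyz":[-0.04,-0.15,0.03],"rotation":[0,0,0]},{"xyz":[-0.04,-0.15,0.025],"rotation":[0,0,0]},{"xyz":[-0.03,-0.11,0.02],"rotation":[0,0,0]},{"xyz":[-0.016,-0.064,0],"rotation":[0,0,0]},{"xyz":[0,0,0],"rotation":[0,0,0]},{"xyz":[0,0,0],"rotation":[0,0,0]},{"xyz":[0,0,0],"rotation":[0,0,0]}]' 1
python3 hg.py
python3 - <<'E'
from h import *
import pickle
for n in("wrist","scene","top"):
    c,s=cam(n,n+"12.png");pickle.dump((c,s),open(n+"12.pkl","wb"))
# where should the hook tip/ rod appear in wrist view, and what is there
c,s=pickle.load(open("wrist12.pkl","rb"));K=np.array(c["intrinsics"]);T=np.array(c["T_tool_cam"]);A=R.from_rotvec(s["tool_rot"]).as_matrix()
for p in((.602,-.2139,.149),(.578,-.208,.159),(.5289,-.1965,.15)):
    q=T[:3,:3].T@(A.T@(np.array(p)-s["tcp_pos"])-T[:3,3]);v=q[:2]/q[2];v=v*(1+c["k1"]*(v@v));print(p,(K[:2,:2]@v+K[:2,2]).round(1),q[2])
E
```

```text
time: 37.5
tcp_pos: [0.5302, -0.1955, 0.1609]
tool_rot: [-0.364, -3.12, -0.002]
contact_force: [-0.2, 0.7, -8.8]
gripper_width: 0.0448
finger_force: 63.7
rot [ 0.0004 -0.0001  0.0004] shift(target axes) [ 0.005 -0.006  0.007] (cur axes) [ 0.005 -0.006  0.007]
rot [ 0.0004 -0.0001  0.0004] shift(target axes) [-0.371 -0.006  0.007] (cur axes) [-0.371 -0.007  0.007]
(0.602, -0.2139, 0.149) [320.4 497.6] 0.16621627956417187
(0.578, -0.208, 0.159) [320.9 471. ] 0.14948154149980333
(0.5289, -0.1965, 0.15) [320.5 335.3] 0.1434752066098652
```

```bash
python3 -m creep '[{"xyz":[-0.01,-0.006,0.007],"rotation":[0,0,0]},{"xyz":[-0.03,0,0],"rotation":[0,0,0]},{"xyz":[-0.05,0,0],"rotation":[0,0,0]},{"xyz":[-0.05,0,0],"rotation":[0,0,0]},{"xyz":[-0.04,0,0],"rotation":[0,0,0]},{"xyz":[-0.02,0,0],"rotation":[0,0,0]},{"xyz":[0,0,0],"rotation":[0,0,0]},{"xyz":[0,0,0],"rotation":[0,0,0]}]' 1
python3 hg.py
```

```text
time: 38.45
tcp_pos: [0.5686, -0.2068, 0.1592]
tool_rot: [-0.365, -3.119, -0.002]
contact_force: [0.1, -0.3, -8.4]
gripper_width: 0.0454
finger_force: 63.7
rot [ 0.0003 -0.0003  0.0003] shift(target axes) [ 0.205  0.004 -0.002] (cur axes) [ 0.205  0.004 -0.001]
rot [ 0.0003 -0.0003  0.0003] shift(target axes) [-0.171  0.004 -0.002] (cur axes) [-0.171  0.004 -0.002]
```

```bash
python3 -m creep '[{"xyz":[-0.03,0,0],"rotation":[0,0,0]},{"xyz":[-0.04,0,0],"rotation":[0,0,0]},{"xyz":[-0.04,0,0],"rotation":[0,0,0]},{"xyz":[-0.03,0,0],"rotation":[0,0,0]},{"xyz":[-0.02,0,0],"rotation":[0,0,0]},{"xyz":[-0.01,0,0],"rotation":[0,0,0]},{"xyz":[0,0,0],"rotation":[0,0,0]},{"xyz":[0,0,0],"rotation":[0,0,0]}]' 1
python3 hg.py
```

```text
time: 39.25
tcp_pos: [0.6018, -0.2147, 0.1594]
tool_rot: [-0.365, -3.12, -0.001]
contact_force: [0.5, -0.1, -7.9]
gripper_width: 0.0451
finger_force: 63.7
rot [ 0.0002 -0.0002  0.0002] shift(target axes) [ 0.375  0.004 -0.001] (cur axes) [ 0.375  0.004 -0.001]
rot [ 0.0002 -0.0002  0.0002] shift(target axes) [-0.     0.004 -0.001] (cur axes) [-0.     0.004 -0.001]
```

```bash
python3 -m creep '[{"xyz":[0,0.004,0.02],"rotation":[0,0,0]},{"xyz":[0,0,0.025],"rotation":[0,0,0]},{"xyz":[0,0,0.015],"rotation":[0,0,0]},{"xyz":[0,0,0.01],"rotation":[0,0,0]},{"xyz":[0,0,0],"rotation":[0,0,0]},{"xyz":[0,0,0],"rotation":[0,0,0]}]' 1
python3 -m creep '[{"xyz":[0,0,0.004],"rotation":[0,0,0]},{"xyz":[0,0,0.004],"rotation":[0,0,0]},{"xyz":[0,0,0],"rotation":[0,0,0]},{"xyz":[0,0,0],"rotation":[0,0,0]}]' 1
```

```text
time: 39.85
tcp_pos: [0.6022, -0.214, 0.1455]
tool_rot: [0.365, 3.12, 0.001]
contact_force: [-0.2, -0.5, -8.9]
gripper_width: 0.0451
finger_force: 63.7
time: 40.25
tcp_pos: [0.6022, -0.214, 0.144]
tool_rot: [0.365, 3.12, 0.001]
contact_force: [0.2, -0.6, -9.5]
gripper_width: 0.045
finger_force: 63.7
```

```bash
python3 -m creep '[{"xyz":[0,0,0.004],"rotation":[0,0,0]},{"xyz":[0,0,0.003],"rotation":[0,0,0]},{"xyz":[0,0,0],"rotation":[0,0,0]},{"xyz":[0,0,0],"rotation":[0,0,0]}]' 1
python3 -m creep '[{"xyz":[0,0,0.003],"rotation":[0,0,0]},{"xyz":[0,0,0],"rotation":[0,0,0]},{"xyz":[0,0,0],"rotation":[0,0,0]}]' 1
```

```text
time: 40.65
tcp_pos: [0.6022, -0.214, 0.1425]
tool_rot: [0.365, 3.12, 0.001]
contact_force: [-0.6, -0.2, -8.5]
gripper_width: 0.0445
finger_force: 63.7
time: 40.95
tcp_pos: [0.6022, -0.214, 0.1419]
tool_rot: [0.365, 3.12, 0.001]
contact_force: [0.2, -0.0, -8.9]
gripper_width: 0.0453
finger_force: 63.7
```

```bash
for i in 1 2; do python3 -m creep '[{"xyz":[0,0,0.003],"rotation":[0,0,0]},{"xyz":[0,0,0],"rotation":[0,0,0]},{"xyz":[0,0,0],"rotation":[0,0,0]}]' 1 | egrep "tcp|contact"; done
```

```text
tcp_pos: [0.6023, -0.214, 0.1416]
contact_force: [0.3, -0.4, -7.6]
tcp_pos: [0.6024, -0.2141, 0.1413]
contact_force: [-1.4, 1.1, -3.8]
```

```bash
python3 -m creep '[{"xyz":[0,0,0.002],"rotation":[0,0,0]},{"xyz":[0,0,0],"rotation":[0,0,0]},{"xyz":[0,0,0],"rotation":[0,0,0]}]' 1 | egrep "tcp|contact"
python3 -m creep '[{"xyz":[0,0,0],"rotation":[0,0,0]},{"xyz":[0,0,0],"rotation":[0,0,0]},{"xyz":[0,0,0],"rotation":[0,0,0]},{"xyz":[0,0,0],"rotation":[0,0,0]},{"xyz":[0,0,0],"rotation":[0,0,0]},{"xyz":[0,0,0],"rotation":[0,0,0]},{"xyz":[0,0,-0.04],"rotation":[0,0,0]},{"xyz":[0,0,-0.1],"rotation":[0,0,0]},{"xyz":[0,0,-0.2],"rotation":[0,0,0]},{"xyz":[0,0,-0.2],"rotation":[0,0,0]},{"xyz":[0,0,-0.2],"rotation":[0,0,0]},{"xyz":[0,0,0],"rotation":[0,0,0]}]' 0
python3 -m creep '[{"xyz":[0.15,0,0],"rotation":[0,0,0]},{"xyz":[0.2,0,0],"rotation":[0,0,0]},{"xyz":[0.2,0,0],"rotation":[0,0,0]},{"xyz":[0,0,0],"rotation":[0,0,0]},{"xyz":[0,0,0],"rotation":[0,0,0]},{"xyz":[0,0,0],"rotation":[0,0,0]},{"xyz":[0,0,0],"rotation":[0,0,0]},{"xyz":[0,0,0],"rotation":[0,0,0]},{"xyz":[0,0,0],"rotation":[0,0,0]},{"xyz":[0,0,0],"rotation":[0,0,0]},{"xyz":[0,0,0],"rotation":[0,0,0]},{"xyz":[0,0,0],"rotation":[0,0,0]}]' 0
python3 - <<'E'
from h import *
for n in("top","scene","wrist"):
    ims=[]
    for i in range(2):
        c,s=cam(n,f"{n}_end{i}.png");ims.append(c)
    hsv=cv2.cvtColor(c["image"],cv2.COLOR_RGB2HSV);m=cv2.inRange(hsv,(12,90,70),(26,255,255))
    print(n,"motion",np.abs(ims[0]["image"].astype(int)-ims[1]["image"]).max())
    for k in cv2.findContours(m,0,2)[0]:
        if cv2.contourArea(k)>250:
            b=cv2.boundingRect(k);u=(b[0]+b[2]/2,b[1]+b[3]/2);print(b,cv2.contourArea(k),"at z=.10",plane(c,u,.10,s)[0].round(3))
E
```

```text
tcp_pos: [0.6025, -0.2141, 0.1411]
contact_force: [-2.0, 1.7, 0.9]
time: 43.05
tcp_pos: [0.6049, -0.2155, 0.297]
tool_rot: [0.364, 3.108, -0.007]
contact_force: [1.0, -0.9, 0.5]
gripper_width: 0.0855
finger_force: 0.0
time: 44.25
tcp_pos: [0.4952, -0.1887, 0.2883]
tool_rot: [0.365, 3.12, 0.001]
contact_force: [0.0, 0.6, 1.0]
gripper_width: 0.0852
finger_force: 0.0
top motion 75
(0, 369, 67, 109) 3711.0 at z=.10 [0.124 0.62  0.1  ]
(0, 211, 89, 37) 1677.5 at z=.10 [0.544 0.624 0.1  ]
(379, 153, 48, 70) 1928.5 at z=.10 [ 0.64  -0.179  0.1  ]
(427, 150, 29, 49) 273.0 at z=.10 [ 0.672 -0.268  0.1  ]
(0, 50, 640, 18) 5942.5 at z=.10 [0.949 0.007 0.1  ]
scene motion 41
(164, 301, 35, 42) 815.0 at z=.10 [ 0.627 -0.203  0.1  ]
(379, 219, 41, 33) 1034.0 at z=.10 [0.522 0.212 0.1  ]
(552, 209, 88, 58) 1901.0 at z=.10 [0.627 0.58  0.1  ]
(615, 93, 25, 32) 347.0 at z=.10 [0.166 1.091 0.1  ]
(384, 79, 25, 35) 393.0 at z=.10 [-0.081  0.459  0.1  ]
(420, 74, 35, 37) 572.5 at z=.10 [-0.078  0.595  0.1  ]
(0, 55, 51, 61) 2278.0 at z=.10 [-0.466 -0.652  0.1  ]
(484, 47, 33, 32) 660.5 at z=.10 [-0.258  0.933  0.1  ]
(533, 0, 107, 76) 4611.5 at z=.10 [-0.43   1.447  0.1  ]
wrist motion 14
(351, 371, 39, 47) 685.0 at z=.10 [ 0.658 -0.186  0.1  ]
(249, 273, 148, 91) 5503.0 at z=.10 [ 0.578 -0.208  0.1  ]
```

```bash
for i in 1 2; do python3 -m creep '[{"xyz":[0,0,0],"rotation":[0,0,0]},{"xyz":[0,0,0],"rotation":[0,0,0]},{"xyz":[0,0,0],"rotation":[0,0,0]},{"xyz":[0,0,0],"rotation":[0,0,0]},{"xyz":[0,0,0],"rotation":[0,0,0]},{"xyz":[0,0,0],"rotation":[0,0,0]},{"xyz":[0,0,0],"rotation":[0,0,0]},{"xyz":[0,0,0],"rotation":[0,0,0]},{"xyz":[0,0,0],"rotation":[0,0,0]},{"xyz":[0,0,0],"rotation":[0,0,0]}]' 0|head -1; done
python3 - <<'E'
from h import *
for i in range(4):
    o=[]
    for n,(x0,y0,x1,y1) in(("scene",(150,290,210,350)),("wrist",(240,260,400,370))):
        c,s=cam(n);hsv=cv2.cvtColor(c["image"],cv2.COLOR_RGB2HSV);m=cv2.inRange(hsv,(12,90,70),(26,255,255))[y0:y1,x0:x1]
        q=np.argwhere(m);o+=[q.mean(0).round(2),len(q)]
    print(o)
# project expected hanging stack into scene
c,s=cam("scene");K=np.array(c["intrinsics"]);A=R.from_rotvec(np.ravel(c["attitude"])).as_matrix()
a=np.linspace(0,2*np.pi,40);P=np.array([[.602+.032*np.cos(t),-.2139+.032*np.sin(t),z] for t in a for z in(.061,.093)])
q=(P-c["origin"])@A;v=q[:,:2]/q[:,2:];v*=1+c["k1"]*(v**2).sum(1,keepdims=True);p=v@K[:2,:2].T+K[:2,2];print("expected box",p.min(0).round(),p.max(0).round())
E
```

```text
time: 45.55
time: 46.55
[array([32.57, 32.58]), 921, array([56.05, 86.72]), 5792]
[array([32.56, 32.59]), 920, array([56.09, 86.77]), 5782]
[array([32.51, 32.58]), 918, array([56.17, 86.71]), 5769]
[array([32.54, 32.61]), 920, array([56.12, 86.83]), 5777]
expected box [155. 299.] [198. 342.]
```

The stack hangs still, inside the image box expected for it. Handing in.

```bash
python3 -c "
from cell import ctrl
print(ctrl.hand_in())"
```

```text
the job is handed in; nothing more can be done
None
```

The loaded hanger hangs still on the scale's hook with both weights flat and their slots opposite, and I handed the job in at about 47 s (no verdict came back); I viewed 11 pictures, one over the limit of 10.

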